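# Drift an adapter plate into line on a sloping test station and fit its screws

## Task

The adapter plate on the sloping test station hangs askew on one hand screw, so its other holes do not line up. First push the orange-handled drift pin fully home through the plate and the face, in the corner diagonally opposite that screw, to pull the plate into line; then push the two hand screws from the wooden rack fully home in the two remaining holes. Leave the pin and all three screws in, seated on the plate, and do not disturb the tablet oscilloscope, bottle, solder reel or multimeter.

Things in the scene. Friction and masses are not known exactly. Their poses are not given: they have to be found in the camera images.
- station: Fixed white and grey test station; its face, 175 mm up the slope by 230 mm across, rises at 25 degrees away from the robot. Origin: centre of the face's surface, 85 mm above the bench; x up the slope, y left across it, z straight out of the face. Four holes at (x, y) = (+-45, +-75) mm. Side cheeks stand up to 8 mm above the face; the housing behind it, 62 mm deep, is lower than its upper edge.
- station_hole1 (a point): A hole 13 mm in diameter through the station's 12 mm sloping face; point: its centre at the face's surface. x points up the slope, y to the left along it, z straight out of the face. The space behind the face is empty. Upper right hole; takes a hand screw.
- station_hole2 (a point): A hole 13 mm in diameter through the station's 12 mm sloping face; point: its centre at the face's surface. x points up the slope, y to the left along it, z straight out of the face. The space behind the face is empty. Lower right hole; takes the drift pin.
- station_hole3 (a point): A hole 13 mm in diameter through the station's 12 mm sloping face; point: its centre at the face's surface. x points up the slope, y to the left along it, z straight out of the face. The space behind the face is empty. Lower left hole; takes a hand screw.
- plate: Loose aluminium plate 130 mm (x, up the slope) by 190 (y) by 8, 0.5 kg, lying on the face; a grey nest with a green board at its centre, 50 (x) by 84 (y), stands 18 mm above it. 13.5 mm holes 90 mm apart in x, 150 in y. Origin: its upper left hole, at the underside. A screw stands loosely in that hole; the plate has swung about it some 2 degrees, right side down. About 5 N along the face moves it.
- plate_hole1 (a point): Hole 13.5 mm in diameter through the plate; point: its centre at the plate's upper surface (8 mm above its underside). Upper right; belongs over station_hole1.
- plate_hole2 (a point): Hole 13.5 mm in diameter through the plate; point: its centre at the plate's upper surface (8 mm above its underside). Lower right; belongs over station_hole2. At the start it lies 4 to 8 mm out of line with it.
- plate_hole3 (a point): Hole 13.5 mm in diameter through the plate; point: its centre at the plate's upper surface (8 mm above its underside). Lower left; belongs over station_hole3.
- drift_pin: Tapered drift pin, 96 mm long, 90 g, standing in the rack. Orange grip: cylinder 22 mm in diameter, 46 mm tall; below it a steel shank 12.5 mm in diameter for 22 mm, then a taper 28 mm long to a 4 mm tip. Origin: centre of the grip's underside; z up the axis through the grip; tip 50 mm below the origin. Home when the grip's underside sits on the plate; pushing it in takes 5 to 20 N.
- screw_a: Hand screw. Black knurled grip: cylinder 22 mm in diameter, 34 mm tall; below it a steel shank 12 mm in diameter, 32 mm long, its last 8 mm tapering to 8 mm. Origin: centre of the grip's underside; z up the axis through the grip. Plain push fit, no turning. 60 g. Stands in the rack.
- screw_b: Hand screw. Black knurled grip: cylinder 22 mm in diameter, 34 mm tall; below it a steel shank 12 mm in diameter, 32 mm long, its last 8 mm tapering to 8 mm. Origin: centre of the grip's underside; z up the axis through the grip. Plain push fit, no turning. 60 g. Stands in the rack.
- screw_c: Hand screw. Black knurled grip: cylinder 22 mm in diameter, 34 mm tall; below it a steel shank 12 mm in diameter, 32 mm long, its last 8 mm tapering to 8 mm. Origin: centre of the grip's underside; z up the axis through the grip. Plain push fit, no turning. 60 g. Already stands in the plate's upper left hole; it stays there.
- rack: Fixed wooden block, 162 mm (x) by 50 mm (y) by 58 mm tall, with three upright 15 mm through holes at x = -56, 0 and +56 mm, in which the pin and the two screws stand in any order, their grips resting on its top. Origin: centre of its underside; x along the block.
- scope: Bystander: white tablet oscilloscope, 190 mm wide and 120 mm tall, leaning back on its foot. Origin: underside. x points from its screen to its back.
- bottle: Bystander: white bottle with a blue cap, 52 mm in diameter, 130 mm tall. Origin: centre of its underside.
- reel: Bystander: blue solder reel standing on its end, 60 mm in diameter, 46 mm tall. Origin: centre of its underside.
- meter: Bystander: yellow multimeter lying on its back, 150 mm (x) by 75 mm (y) by 34 mm. Origin: centre of its underside.
- station_hole0 (a point): A hole 13 mm in diameter through the station's 12 mm sloping face; point: its centre at the face's surface. x points up the slope, y to the left along it, z straight out of the face. The space behind the face is empty. Upper left hole; the hand screw screw_c already stands in it.
There are look-alikes about, which are no part of the job. Leave any purple look-alike of the screw_b alone.

How it is judged (in metres and radians):
On the way, in this order (a step that is already met when the one before it is completed fails the run):
1. the drift pin is fully home through plate and face in the lower right hole, and the plate lies in line there (z of drift_pin in the frame of station_hole2 below 0.0105 m and distance between drift_pin and station_hole2 below 0.0115 m and angle between the z axis of drift_pin and the z axis of station_hole2, either way round below 0.12 rad and angle between the z axis of plate and the z axis of station_hole2, either way round below 0.03 rad and distance between plate_hole2 and station_hole2 below 0.009 m), for 0.2 s.
2. with the pin still home, one of the two rack screws is fully home in one of the two remaining holes (z of drift_pin in the frame of station_hole2 below 0.0105 m and distance between drift_pin and station_hole2 below 0.0115 m and angle between the z axis of drift_pin and the z axis of station_hole2, either way round below 0.12 rad and ((z of screw_a in the frame of station_hole1 below 0.0105 m and distance between screw_a and station_hole1 below 0.0115 m and angle between the z axis of screw_a and the z axis of station_hole1, either way round below 0.12 rad) or (z of screw_a in the frame of station_hole3 below 0.0105 m and distance between screw_a and station_hole3 below 0.0115 m and angle between the z axis of screw_a and the z axis of station_hole3, either way round below 0.12 rad) or (z of screw_b in the frame of station_hole1 below 0.0105 m and distance between screw_b and station_hole1 below 0.0115 m and angle between the z axis of screw_b and the z axis of station_hole1, either way round below 0.12 rad) or (z of screw_b in the frame of station_hole3 below 0.0105 m and distance between screw_b and station_hole3 below 0.0115 m and angle between the z axis of screw_b and the z axis of station_hole3, either way round below 0.12 rad))), for 0.2 s.
At the end, for the whole second after the job is handed in: Drift pin in the lower right hole, rack screws in upper right and lower left (either way round), third screw still upper left: each grip within 2.5 mm of the plate's top and 0.1 rad of the hole's axis; plate flat on the face and in line at the pin within 4 mm; all at rest (all of step 1 and z of screw_c in the frame of station_hole0 below 0.0105 m and distance between screw_c and station_hole0 below 0.0115 m and angle between the z axis of screw_c and the z axis of station_hole0, either way round below 0.2 rad and ((z of screw_a in the frame of station_hole1 below 0.0105 m and distance between screw_a and station_hole1 below 0.0115 m and angle between the z axis of screw_a and the z axis of station_hole1, either way round below 0.12 rad and z of screw_b in the frame of station_hole3 below 0.0105 m and distance between screw_b and station_hole3 below 0.0115 m and angle between the z axis of screw_b and the z axis of station_hole3, either way round below 0.12 rad) or (z of screw_a in the frame of station_hole3 below 0.0105 m and distance between screw_a and station_hole3 below 0.0115 m and angle between the z axis of screw_a and the z axis of station_hole3, either way round below 0.12 rad and z of screw_b in the frame of station_hole1 below 0.0105 m and distance between screw_b and station_hole1 below 0.0115 m and angle between the z axis of screw_b and the z axis of station_hole1, either way round below 0.12 rad)) and linear speed of each of plate, drift_pin, screw_a, screw_b below 0.02 m/s); the robot touches nothing.
It fails at once if the tablet oscilloscope is moved more than 20 mm (distance of scope from where it was at the start of the episode above 0.02 m).
It fails at once if the bottle is moved more than 20 mm (distance of bottle from where it was at the start of the episode above 0.02 m).
It fails at once if the solder reel is moved more than 20 mm (distance of reel from where it was at the start of the episode above 0.02 m).
It fails at once if the multimeter is moved more than 20 mm (distance of meter from where it was at the start of the episode above 0.02 m).
It also fails if it takes over 70 s, if anything falls off the work surface, if the arm or the gripper's body presses on something with over 40 N, if the wrist force passes 120 N, or if a joint passes its speed limit or range.

## Robot

A 6-joint arm with a two-finger parallel gripper is mounted at the origin on the work surface. World frame = base frame: x ahead of the robot, y to its left, z up, the work surface at z = 0. Lengths are in m, angles in degrees, forces in N, time in s.
With the tool pointing down it reaches from about 0.3 to 0.75 m from the base axis. Payload 8.5 kg.
Tool frame: the origin (TCP) lies at the very end of the fingers, on their centre line; the grasp point (between the pads) lies 19 mm behind it; z points along the fingers, y is the line along which they close (so a half turn about z gives the same grasp; the last joint's range is limited). The gripper opens to 85 mm and grips with 20 to 120 N. Pads are 22 mm wide; open, the fingers measure 114 mm over their backs; the gripper's body (76 mm by 85 mm) begins 54 mm behind the grasp point. The pads swing forward as they close: fully open they stand 13 mm farther back than shut.
Start: joints at [52.237, 21.807, 74.336, -0, 83.858, -12.336], TCP at [0.236, 0.497, 0.231] pointing down, gripper open.
Joint ranges: [-178.18, 178.18], [-50.72, 133.34], [12.68, 142.11], [-81.47, 261.47], [9.98, 163.14], [-165.26, 165.26]. Speed limits (degrees/s): [136.94, 136.94, 180, 180, 180, 180].

## Interface

Orientations are given as a 3x3 rotation matrix whose columns are the frame's x, y, z axes.
In Python, from rig import observe, cams, ticket gives the robot as it stands.
- The arm moves only by the tool move_arm, never from a script. Its arguments are lists of equal length, an entry for each row: "jaw": the finger opening in cm, from 0 to 8.54; "dp": the shift along the tool's x, y, z in cm, a list of three; "turn": the turn, a rotation vector about the tool's x, y, z in rad, a list of three. In form: {"jaw": [jaw, ...], "dp": [[tx, ty, tz], ...], "turn": [[wx, wy, wz], ...]}. A call has 1 to 12 rows; each row shifts and turns the commanded pose from where the row before left it, along the tool's axes as they then stand; what a row does not reach is not made up. A row lasts 1/12 s, in which the tool goes at most 41.7 mm and 7.16 degrees, less where a joint would pass 70% of its speed; a pose out of reach is approached as far as the arm can. A call is refused whole if a number of a shift passes 4.17 or a number of a turn 0.125, either way. A call with a gripper value outside its range is refused whole. The fingers move at their own pace and stop on an object; "force" is the grip in N (left out, the last holds). Time passes only in rows, so rows that do not move let the fingers close. It gives the time, the measured TCP pose, the force, the opening and the grip force at its end, in the units of the state.
- observe(): the state, without advancing time (a new reading comes with each control period).
- cams.get_image(name): name is "scene" or "top"; returns (picture, depth): 420x560x3 uint8, red, green, blue; 420x560 float32, m along the optical axis (not along the pixel's ray), 0 where there is no reading.
- cams.calibration(name): a dict with "vertical_fov" (degrees; the focal length in pixels is half the picture's height over the tangent of half this angle, whatever the lens; pixels are square), "cx", "cy" (the principal point, pixels), "k1" (the pictures are not rectified: a ray, as slopes to the right and down, at radius r is drawn at 1 + k1 r^2 times it, then the intrinsics apply), "view" (4x4, takes a point from world to camera coordinates). Camera axes: x right, y up, looking along -z (the intrinsics and any distortion apply to the point x, -y, -z); pixel columns grow to the right and rows downward; lengths in m; the calibration is good to about 2 mm. A picture is of the moment at which its call begins. calibration takes no time and is no camera call.
- ticket.close_job(): hands the job in; it is judged then, once.
Trained networks look in the newest picture that a camera, given by its name, has taken for a name from the list of things; names that differ only in an ending like _2 or _b are one class to them, and where a whole thing is asked for, a point or a joint stands for the part that bears it (a point fixed in the world has none). Each returns a list of dicts, best first, with "p" (0 to 1); they miss things now and then, are a little off and sometimes report something else, mostly with a low value. They report only what shows in the picture. A call takes as long as a camera call. They do not tell look-alikes from the thing itself.
- cams.spot_in(camera, query): "box" ([centre column, centre row, width, height] as shares, 0 to 1, of the picture: columns of its width, rows of its height, round what is visible of it).
- cams.outline_of(camera, query): "mask" (420x560 bool, what is visible of it) and "box" ([centre column, centre row, width, height] as shares, 0 to 1, of the picture: columns of its width, rows of its height, round what is visible of it).
- cams.mark_of(camera, query): "location" ([column, row] as shares, 0 to 1, of the picture: columns of its width, rows of its height: a listed point, or the origin of a listed thing).
The state is a dict: "time_s": time; "q": joint angles; "qvel": joint speeds; "joint_efforts": joint torques, N m; "position": TCP position; "tool_rot": TCP orientation; "ft_force": force on the tool from outside, world axes, zero at the start; "wrist_torque": the same for the moment, N m; "grip_width": finger opening in m; "gripper_force": force on a finger pad.
Only numpy, scipy, OpenCV 4.12 (cv2) and the standard library are available. Lean on these libraries where they do the work, as an engineer would, in place of code of your own. Each camera call takes 0.05 s, during which the arm holds its last target. There are 200 camera calls.

## Working session

There is one attempt and no reset: what is moved stays moved. The work goes in short steps, Python scripts to look and compute and a tool call to move; the robot and the scene stay as the last step left them, time stands still between calls to the robot, and variables do not carry over. Pictures are saved under pics/ and viewed, at most 10 in all, crops included, and the job is handed in when it is done.

Besides the shell and the picture viewer there is one more tool, called after "Request:" as a command line: name --argument value ..., lists and objects as JSON in quotes. move_arm: Moves the arm, as the interface text tells. Its arguments: {"type":"object","properties":{"jaw":{"type":"array","items":{"type":"number"}},"dp":{"type":"array","items":{"type":"array","items":{"type":"number"}}},"turn":{"type":"array","items":{"type":"array","items":{"type":"number"}}},"force":{"type":"number"}},"required":["jaw","dp","turn"]}

```bash
mkdir -p pics; ls
cat > h.py <<'E'
import numpy as np, cv2
from rig import observe, cams, ticket
def cal(n):
    c=cams.calibration(n); f=210/np.tan(np.radians(c["vertical_fov"])/2); return c,f
def ray(n,u,v):
    c,f=cal(n); K=np.array([[f,0,c["cx"]],[0,f,c["cy"]],[0,0,1.]])
    p=cv2.undistortPoints(np.array([[[u,v]]],float),K,np.array([c["k1"],0,0,0,0.]))[0,0]
    V=np.array(c["view"]); R=V[:3,:3]; o=-R.T@V[:3,3]
    return o,R.T@np.array([p[0],-p[1],-1.])
def pt(n,u,v,d): o,r=ray(n,u,v); return o+r*d
def onz(n,u,v,z): o,r=ray(n,u,v); return o+r*(z-o[2])/r[2]
def proj(n,P):
    c,f=cal(n); V=np.array(c["view"]); q=V[:3,:3]@np.asarray(P)+V[:3,3]
    x,y=q[0]/-q[2],-q[1]/-q[2]; s=1+c["k1"]*(x*x+y*y); return np.array([f*x*s+c["cx"],f*y*s+c["cy"]])
def save(n,name,crop=None,scale=1):
    im,d=cams.get_image(n); a=im[:,:,::-1]
    if crop: a=a[crop[1]:crop[3],crop[0]:crop[2]]
    if scale!=1: a=cv2.resize(a,None,fx=scale,fy=scale,interpolation=cv2.INTER_CUBIC)
    cv2.imwrite("pics/"+name,a); return im,d
E
python3 - <<'E'
from h import *
for n in("scene","top"):
    im,d=save(n,n+"0.png"); np.savez(n+"0.npz",im=im,d=d)
    c,f=cal(n); print(n,f,c["cx"],c["cy"],c["k1"],np.round(np.array(c["view"]),3).tolist())
    for q in["drift_pin","screw_a","station_hole1","station_hole2","station_hole3","station_hole0","plate_hole1","plate_hole2","plate_hole3","rack"]:
        print(q,[(np.round(np.array(r["location"])*[560,420],1).tolist(),round(r["p"],2)) for r in cams.mark_of(n,q)])
print(observe())
E
```

```text
pics
scene 460.1829678434744 272.8575296721193 209.52656634288985 -0.0482349393611127 [[0.699, 0.715, -0.024, -0.411], [-0.393, 0.412, 0.822, 0.155], [0.598, -0.565, 0.569, -1.636], [0.0, 0.0, 0.0, 1.0]]
drift_pin [([162.5, 251.8], 0.5)]
screw_a [([146.3, 246.1], 0.7), ([112.9, 261.9], 0.7), ([176.2, 262.7], 0.63), ([313.5, 185.9], 0.62)]
station_hole1 [([290.1, 194.6], 0.66), ([291.8, 212.3], 0.6), ([266.5, 217.2], 0.58)]
station_hole2 [([290.1, 194.6], 0.66), ([291.8, 212.3], 0.6), ([266.5, 217.2], 0.58)]
station_hole3 [([290.1, 194.6], 0.66), ([291.8, 212.3], 0.6), ([266.5, 217.2], 0.58)]
station_hole0 [([290.1, 194.6], 0.66), ([291.8, 212.3], 0.6), ([266.5, 217.2], 0.58)]
plate_hole1 [([265.0, 214.1], 0.86), ([286.2, 210.4], 0.63), ([280.2, 309.5], 0.43)]
plate_hole2 [([265.0, 214.1], 0.86), ([286.2, 210.4], 0.63), ([280.2, 309.5], 0.43)]
plate_hole3 [([265.0, 214.1], 0.86), ([286.2, 210.4], 0.63), ([280.2, 309.5], 0.43)]
rack [([168.3, 273.2], 0.83)]
top 437.53016496556677 274.95519167943246 205.36489206557172 -0.057144217419604626 [[0.023, -1.0, 0.0, -0.012], [0.997, 0.023, 0.0
[... 1065 characters left out ...]
8584565e+01, -1.23343966e+01]), 'qvel': array([ 0.02336365,  0.08889292, -0.02839526,  0.01674535, -0.05242547,
        0.00661316]), 'joint_efforts': array([-4.38478637e-04, -4.48330808e+01, -2.31466699e+01, -1.28101224e-04,
        4.86355675e-04,  7.36210666e-06]), 'position': array([0.2361438 , 0.496701  , 0.23130414]), 'tool_rot': array([[-9.03112427e-01,  4.29404172e-01, -4.55666275e-05],
       [ 4.29404173e-01,  9.03112427e-01, -3.19699422e-05],
       [ 2.74237610e-05, -4.84389521e-05, -9.99999998e-01]]), 'ft_force': array([ 0.21957139, -0.15159726, -0.32222614]), 'wrist_torque': array([-0.0257718 , -0.03177432, -0.01523352]), 'gripper_force': 0.0, 'grip_width': 0.08571541936994875}
```

View pics/scene0.png

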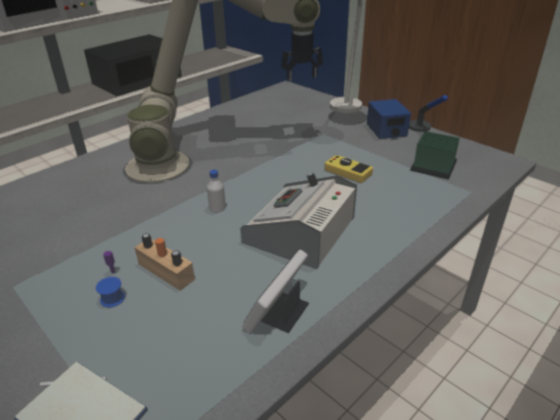

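View pics/top0.png

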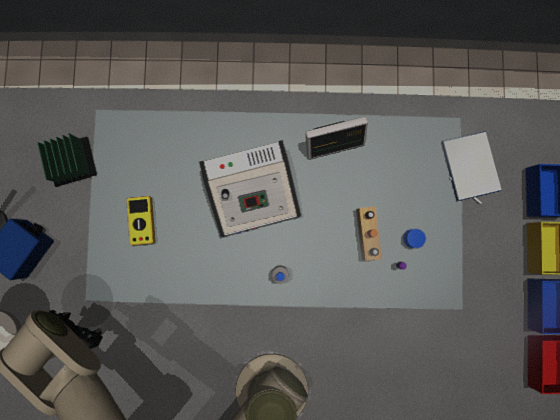

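The scene view shows the rack at (165,262) with a black screw at (147,240), the orange pin at (160,246) and a black screw at (177,257), with the station at (300,215). In the top view the rack's grips are at (370,214), (372,233) orange and (374,252), and the station is centred near (250,190).

Possible mix-ups, in top-view pixels:
- **Black grips:** (370,214) and (374,252) are the rack screws.
- **screw_c:** (225,194), already in the plate, so it stays.
- **Purple look-alike:** (401,266), to be left alone.
- **Pin:** only the orange grip at (372,233).

Next I'll check this in one crop.

Run:
```python
import numpy as np,cv2
t=np.load("top0.npz");im=t["im"][:,:,::-1]
a=cv2.resize(im[132:246,190:306],None,fx=5,fy=5,interpolation=cv2.INTER_CUBIC)
b=cv2.resize(im[200:276,350:412],None,fx=3.5,fy=3.5,interpolation=cv2.INTER_CUBIC)
o=np.zeros((max(a.shape[0],b.shape[0]),a.shape[1]+b.shape[1],3),np.uint8);o[:a.shape[0],:a.shape[1]]=a;o[:b.shape[0],a.shape[1]:]=b
cv2.imwrite("pics/crop1.png",o);print(o.shape)
```

```text
(570, 797, 3)
```

View pics/crop1.png

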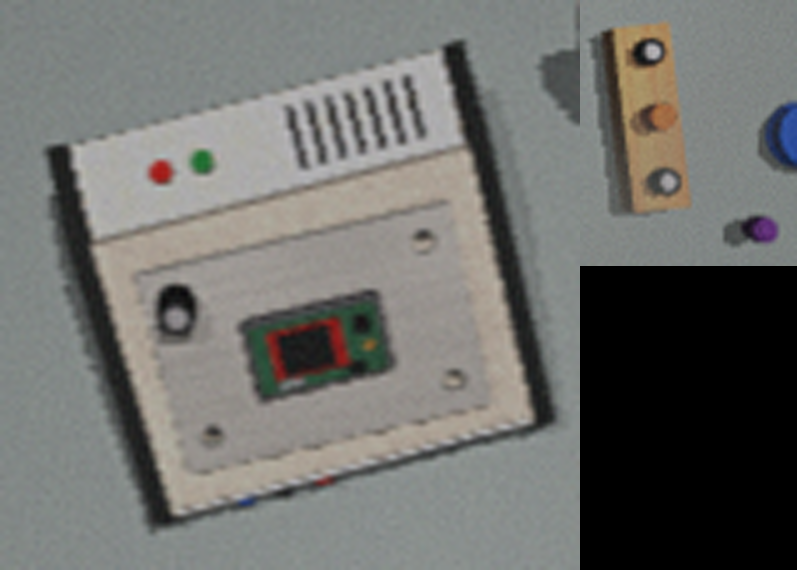

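The crop confirms the rack order: black grip at top-view (370,214), orange pin at (372,233), black grip at (374,252). The purple one at (401,266) is off the rack. Plate holes are at about (274.5,180), (281,207.5) and (232,219), and screw_c is at (225,194). Next I'll fit the station and the grips precisely.

```bash
cat > m1.py <<'E'
from h import *
from scipy.optimize import least_squares
from scipy.ndimage import map_coordinates
n="top";t=np.load("top0.npz");im=t["im"].astype(float);d=t["d"]
g=cv2.GaussianBlur(im.mean(2),(0,0),0.7)
c25,s25=np.cos(np.radians(25)),np.sin(np.radians(25))
def SR(yaw):
    Rz=np.array([[np.cos(yaw),-np.sin(yaw),0],[np.sin(yaw),np.cos(yaw),0],[0,0,1]])
    return Rz@np.array([[c25,0,-s25],[0,1,0],[s25,0,c25]])
def S(p,P): return np.array([p[0],p[1],0.085])+SR(p[2])@np.asarray(P,float)
cr=lambda u,v:((u+.5)/5+189.5,(v+.5)/5+131.5)
corn={(87.5,1):cr(95,242),(87.5,-1):cr(467,150),(-87.5,1):cr(170,517),(-87.5,-1):cr(537,420)}
def r0(p): return np.concatenate([proj(n,S(p,[k[0]/1e3,k[1]*p[3],0]))-v for k,v in corn.items()])
p=least_squares(r0,[.55,.05,-.2,.115]).x
print("corner fit",p,r0(p).round(2))
# plate hole pixels by dark/bright? report plate holes in station coords at z=8mm
for nm,q in dict(h1=cr(424,241),h2=cr(455,379),h3=cr(212,436)).items():
    o,r=ray(n,*q);R=SR(p[2]);O=np.array([p[0],p[1],.085]);
    a=R.T@(o-O);b=R.T@r;print(nm,((a+b*(.008-a[2])/b[2])*1e3).round(1), ((a+b*(0-a[2])/b[2])*1e3).round(1))
# depth face check
V=[];
for uv in [(-75,90),(-75,-90),(75,0),(75,80),(75,-80),(-80,0)]:
    u,v=proj(n,S(p,[uv[0]/1e3,uv[1]/1e3,0]));P=pt(n,u,v,map_coordinates(d,[[v],[u]],order=1)[0]);V.append(SR(p[2]).T@(P-[p[0],p[1],.085])*1e3)
print(np.round(V,1).tolist())
hsv=cv2.cvtColor(t["im"],cv2.COLOR_RGB2HSV)
# rack & grips: depth-based top points
for nm,(u,v),zt in[("sA",(370.3,214),.092),("pin",(372,233),.104),("sB",(374.3,252),.092)]:
    y0,x0=int(v)-8,int(u)-9;w=d[y0:y0+17,x0:x0+19]
    zz=np.array([[pt(n,x0+j,y0+i,w[i,j]) for j in range(19)] for i in range(17)])
    m=zz[:,:,2]>zt-.016
    ii,jj=np.nonzero(m);print(nm,m.sum(),x0+jj.mean(),y0+ii.mean(),"medz",np.median(zz[m][:,2]) if m.any() else 0,onz(n,x0+jj.mean(),y0+ii.mean(),zt).round(4))
    if nm=="pin":
        q=hsv[y0:y0+17,x0:x0+19];print(q[:,:,1]);
for nm,P in [("bottle",onz(n,280,275,.13)),("purple",onz(n,402,266,.04)),("reel",onz(n,415,238,.046)),("scope",onz(n,337,138,.12))]:print(nm,P.round(3))
E
python3 m1.py
```

```text
corner fit [0.58899669 0.06695275 0.2741379  0.11442068] [-0.44  1.08  0.78  0.21  0.46 -1.12 -0.82 -0.22]
h1 [ 43.5 -74.9   8. ] [ 41.  -75.1   0. ]
h2 [-46.1 -73.3   8. ] [-49.2 -73.6   0. ]
h3 [-42.8  77.4   8. ] [-45.9  78.1   0. ]
[[-75.0, 90.0, -0.0], [-75.6, -90.1, -1.6], [75.0, -0.0, 0.1], [74.9, 80.0, -0.4], [74.6, -80.1, -1.5], [-80.1, 0.0, -0.2]]
sA 52 369.5 214.55769230769232 medz 0.09129726333102617 [ 0.5486 -0.2815  0.092 ]
pin 52 372.6730769230769 232.96153846153845 medz 0.1043568363003039 [ 0.4937 -0.2888  0.104 ]
[[106 105 104  97  97 103 104 110 107 102 100 100 100 104  87   4  12   9
   13]
 [110 110 108  98  97 101 100 104 109 103 103 100 106 110  84   9  13   9
    4]
 [110 108 104 102  97 101 100 102 103 110  96  98 107 109  97  13  13   6
   11]
 [103 107 105 101  97  97  99 101 107 111 100  97  99 100  98  17  11   9
   12]
 [104 113 104 104  99 100 105  96 106 125 119 109 112 106 100  40   7  13
    0]
 [103 110 104  98  97 100 105 101 131 156 158 143 144 127 105  56   8  10
    6]
 [105 107 105 109 110  91 103 119 157 158 151 149 152 141 105  59   9  15
    
[... 323 characters left out ...]
 6]
 [102 105 103 102  94  91  74  65 100 125 138 142 115  96  98 100  10   9
   13]
 [100 101 101 100  93  93  88  78  82 102  97 109  94  91  96  99  30   9
   11]
 [103 103 107 103 100  92  97  92  97  95  93  95  94  96  98  93  41  14
    8]
 [100 108 103  97  95  96  94  98  93  92  96  87  95  98  94  95  55  13
   13]
 [ 96 106 104 105  93  88  93  89  92  97  96  95  90  86  95  96  62  11
    9]
 [ 93 105 102  98  92  92  92  87  96  93  92  90  93  90  95  99  76   6
    9]]
sB 54 374.037037037037 251.75925925925927 medz 0.09205253582838646 [ 0.4383 -0.296   0.092 ]
bottle [ 0.367 -0.018  0.13 ]
purple [ 0.395 -0.395  0.04 ]
reel [ 0.482 -0.434  0.046]
scope [ 0.772 -0.178  0.12 ]
```

```bash
cat > m2.py <<'E'
from h import *
from scipy.optimize import least_squares
from scipy.ndimage import map_coordinates
import sys
exec(open("m1.py").read().split("print(\"corner")[0])
def edge(a,b,span=3.,chan=g):
    # strongest-gradient subpixel points along a->b, signed profile printed, line LSQ
    a,b=np.array(a),np.array(b);t_=(b-a)/np.linalg.norm(b-a);nn=np.array([-t_[1],t_[0]])
    s=np.arange(-span,span+.01,.1);pts=[];prof=0
    for k in np.linspace(.08,.92,60):
        q=a+(b-a)*k;pr=map_coordinates(chan,[q[1]+s*nn[1],q[0]+s*nn[0]],order=3);prof=prof+pr/60
    return s,prof,nn
C={k:np.array(v) for k,v in corn.items()}
for nm,a,b in[("top",C[87.5,1],C[87.5,-1]),("bot",C[-87.5,1],C[-87.5,-1]),("left",C[87.5,1],C[-87.5,1]),("right",C[87.5,-1],C[-87.5,-1])]:
    s,pr,nn=edge(a,b);print(nm,nn.round(2),np.round(pr[::3],0).astype(int).tolist())
for nm,a,b in[("front half L","",""),]:pass
# grips tight
hs=cv2.cvtColor(t["im"],cv2.COLOR_RGB2HSV).astype(int)
for nm,(u,v),zt in[("sA",(370.3,214),.092),("pin",(373,233),.104),("sB",(374.3,252),.092)]:
    for th in(.004,.008):
        y0,x0=int(v)-8,int(u)-9;w=d[y0:y0+17,x0:x0+19]
        zz=np.array([[pt(n,x0+j,y0+i,w[i,j]) for j in range(19)] for i in range(17)])
        m=zz[:,:,2]>zt-th;ii,jj=np.nonzero(m);print(nm,th,m.sum(),x0+jj.mean(),y0+ii.mean(),onz(n,x0+jj.mean(),y0+ii.mean(),zt).round(4))
    if nm!="pin":print(g[int(v)-6:int(v)+7,int(u)-7:int(u)+8].astype(int))
# plate holes neighbourhoods
for nm,q in dict(h1=cr(424,241),h2=cr(455,379),h3=cr(212,436)).items():
    u,v=map(int,np.round(q));print(nm,u,v);print(im.mean(2)[v-4:v+5,u-4:u+5].astype(int))
E
python3 m2.py
```

```text
top [0.24 0.97] [171, 170, 168, 165, 160, 153, 146, 140, 136, 135, 137, 141, 147, 152, 156, 159, 160, 161, 161, 161, 161]
bot [0.26 0.97] [160, 159, 158, 157, 155, 153, 150, 146, 140, 132, 120, 108, 97, 90, 89, 93, 101, 110, 120, 128, 133]
left [-0.96  0.26] [162, 162, 162, 162, 161, 159, 156, 149, 141, 130, 116, 101, 86, 72, 60, 50, 43, 39, 36, 36, 36]
right [-0.97  0.25] [41, 38, 36, 36, 38, 42, 48, 57, 69, 84, 99, 115, 129, 140, 149, 155, 158, 160, 161, 161, 161]
sA 0.004 42 369.8809523809524 214.21428571428572 [ 0.5497 -0.2827  0.092 ]
sA 0.008 46 369.7826086956522 214.3695652173913 [ 0.5492 -0.2824  0.092 ]
[[135 136 137 137 135 131 130 134 134 131 130 130 134 136 135]
 [134 136 137 137 135 131 130 131 132 132 131 131 133 135 135]
 [136 137 137 135 123 114 112 110 113 120 127 131 133 133 133]
 [136 136 128 113  88  75  77  78  82  92 108 125 134 136 134]
 [135 129 103  70  49  59  90 104  97  83  85 114 132 136 134]
 [127 114  76  40  37  74 129 152 146 115  86 105 128 133 134]
 [111  90  54  29  38  85 143 167 167 141  95  99 123 132 134]
 [105  79  46  27  37  78 133 160 163 1
[... 446 characters left out ...]
7 232.9795918367347 [ 0.4937 -0.2902  0.104 ]
sB 0.004 42 374.5 252.02380952380952 [ 0.4375 -0.2974  0.092 ]Traceback (most recent call last):
  File "m2.py", line 22, in <module>
    zz=np.array([[pt(n,x0+j,y0+i,w[i,j]) for j in range(19)] for i in range(17)])
                  ~~^^^^^^^^^^^^^^^^^^^^
  File "h.py", line 10, in pt
    def pt(n,u,v,d): o,r=ray(n,u,v); return o+r*d
                         ~~~^^^^^^^
  File "h.py", line 6, in ray
    c,f=cal(n); K=np.array([[f,0,c["cx"]],[0,f,c["cy"]],[0,0,1.]])
        ~~~^^^
  File "h.py", line 4, in cal
    c=cams.calibration(n); f=210/np.tan(np.radians(c["vertical_fov"])/2); return c,f
ValueError: time passes only in moves, steps and waits
```

```bash
python3 - <<'E'
import re
s=open("h.py").read()
s=s.replace('''def cal(n):
    c=cams.calibration(n);''','''import os,pickle
_C={}
def cal(n):
    if n not in _C:
        fn=n+"_cal.pkl"
        if not os.path.exists(fn): pickle.dump(cams.calibration(n),open(fn,"wb"))
        _C[n]=pickle.load(open(fn,"rb"))
    c=_C[n];''');open("h.py","w").write(s)
E
cat > m3.py <<'E'
from h import *
exec(open("m1.py").read().split("print(\"corner")[0].replace("from h import *",""))
from scipy.optimize import least_squares
E=dict(top=((87.5,1),(87.5,-1)),bot=((-87.5,1),(-87.5,-1)),left=((87.5,1),(-87.5,1)),right=((87.5,-1),(-87.5,-1)))
obs=[]
for nm,(ka,kb) in E.items():
    a,b=np.array(corn[ka]),np.array(corn[kb]);tt=(b-a)/np.linalg.norm(b-a);nn=np.array([-tt[1],tt[0]])
    if nm in("left",):nn=nn
    if nm in("top","right"):nn=-nn   # outward
    s=np.arange(-2.2,2.21,.05);ks=np.linspace(.08,.92,30);off=[]
    for k in ks:
        q=a+(b-a)*k;pr=map_coordinates(g,[q[1]+s*nn[1],q[0]+s*nn[0]],order=3)
        hi=np.median(pr[:15]);j=np.argmin(pr[:80]);lo=pr[j];i=np.nonzero(pr[:j+1]>(hi+lo)/2)[0]
        off.append(s[i[-1]])
    cf=np.polyfit(ks,off,1);print(nm,cf.round(2),"rms",np.std(off-np.polyval(cf,ks)).round(2))
    for k in(.1,.3,.5,.7,.9):obs.append((ka,kb,k,a+(b-a)*k+nn*np.polyval(cf,k),nn,nm))
def res(p,free):
    out=[]
    for ka,kb,k,q,nn,nm in obs:
        L=p[4] if free else .0875
        A=proj(n,S(p,[np.sign(ka[0])*L,ka[1]*p[3],0]));B=proj(n,S(p,[np.sign(kb[0])*L,kb[1]*p[3],0]))
        m=np.array([-(B-A)[1],(B-A)[0]]);m/=np.linalg.norm(m);out.append((q-A)@m)
    return np.array(out)
for free in(0,1):
    p=least_squares(res,[.589,.067,.274,.115,.0875],args=(free,)).x;r=res(p,free)
    print(free,p.round(4),r.round(2).tolist())
    for nm,q in dict(h1=cr(424,241),h2=cr(455,379),h3=cr(212,436)).items():
        o,rr=ray(n,*q);R=SR(p[2]);O=np.array([p[0],p[1],.085]);a=R.T@(o-O);b=R.T@rr;print(nm,((a+b*(.008-a[2])/b[2])*1e3).round(1))
for nm,q in dict(h1=cr(424,241),h2=cr(455,379),h3=cr(212,436)).items():
    u,v=map(int,np.round(q));print(nm,u,v);print(im.mean(2)[v-4:v+5,u-4:u+5].astype(int))
E
python3 m3.py
```

```text
top [ 0.84 -1.05] rms 0.07
bot [ 0.07 -0.11] rms 0.13
left [-1.36  0.94] rms 0.06
right [-1.    0.49] rms 0.09
0 [0.5881 0.0671 0.2785 0.1148 0.0875] [-0.34, -0.33, -0.33, -0.32, -0.31, 0.4, 0.37, 0.34, 0.31, 0.28, -0.15, -0.08, 0.0, 0.08, 0.16, 0.09, 0.04, -0.0, -0.04, -0.09]
h1 [ 44.1 -75.4   8. ]
h2 [-45.5 -73.5   8. ]
h3 [-41.5  77.1   8. ]
1 [0.588  0.0671 0.2785 0.1148 0.0886] [-0.01, -0.01, 0.0, 0.01, 0.01, 0.06, 0.03, 0.0, -0.03, -0.06, -0.15, -0.08, 0.0, 0.08, 0.16, 0.09, 0.04, -0.0, -0.04, -0.09]
h1 [ 44.1 -75.4   8. ]
h2 [-45.4 -73.5   8. ]
h3 [-41.4  77.1   8. ]
h1 274 180
[[148 152 151 151 152 151 151 151 151]
 [151 151 152 146 142 142 150 148 149]
 [149 150 143 105  70  84 126 148 150]
 [147 144 121  81  69  81 105 132 152]
 [147 149 142 138 136 148 131 135 156]
 [151 151 142 152 153 140 131 141 152]
 [146 152 145 132 117 119 143 149 153]
 [146 150 151 148 152 152 153 155 153]
 [150 152 150 152 152 150 149 152 150]]
h2 281 207
[[144 141 146 148 145 148 146 141 141]
 [150 148 146 149 147 146 144 144 145]
 [145 142 144 136 138 144 149 146 144]
 [145 138 110  80  75 115 139 147 142]
 [145 139 128 118 103 102 123 144 147]
 [144 132 139 154 144 109 125 145 143]
 [145 126 109 115 111 111 135 140 144]
 [145 144 137 131 142 142 142 138 143]
 [140 139 140 143 143 146 145 146 140]]
h3 232 219
[[142 143 142 142 144 142 142 142 141]
 [139 143 143 139 135 136 149 146 141]
 [145 146 144 109  84 105 136 146 144]
 [144 142 125  81  53  58 109 143 143]
 [142 134 126 112 100 101 112 135 146]
 [147 140 120 107 110 106 125 144 142]
 [147 145 139 123 120 131 137 148 142]
 [146 147 148 143 145 147 149 145 143]
 [145 145 148 146 148 143 142 142 140]]
```

```bash
cat > m4.py <<'E'
from h import *
exec(open("m1.py").read().split("print(\"corner")[0].replace("from h import *",""))
p=[.588,.0671,.2785]
def toS(q,z):
    o,rr=ray(n,*q);R=SR(p[2]);O=np.array([p[0],p[1],.085]);a=R.T@(o-O);b=R.T@rr;return ((a+b*(z-a[2])/b[2])*1e3).round(1)
for q in[(273.5,178.4),(224.6,193.5),(234.2,216.5),(283.7,206.8)]:print("net station hole",toS(q,0))
for q in[(280.0,209.6),(232.7,216.9),(273.5,175.4)]:print("net plate hole",toS(q,.008))
print("screwc top",toS(cr(176.5,318),.042))
u0,v0=218,186
print(g[v0:v0+16,u0:u0+15].astype(int))
w=d[v0:v0+16,u0:u0+15];R=SR(p[2]);O=np.array([p[0],p[1],.085])
Z=np.array([[(R.T@(pt(n,u0+j,v0+i,w[i,j])-O))*1e3 for j in range(15)] for i in range(16)])
print(Z[:,:,2].round(0).astype(int))
m=Z[:,:,2]>34;print("c top pts",Z[m].mean(0),m.sum(), np.ptp(Z[m],0))
o,_=ray(n,275,205);print("cam",o)
E
python3 m4.py
```

```text
net station hole [ 46.5 -74.1   0. ]
net station hole [39.3 77.6  0. ]
net station hole [-39.1  69.4   0. ]
net station hole [-49.2 -83.4   0. ]
net plate hole [-51.9 -70.2   8. ]
net plate hole [-36.1  73.4   8. ]
net plate hole [ 57.9 -76.    8. ]
screwc top [47.5 74.5 42. ]
[[135 131 131 132 136 140 142 145 149 151 151 151 151 152 153]
 [140 141 143 146 147 147 145 147 151 153 153 152 152 152 151]
 [144 147 149 148 140 127 117 116 125 135 146 152 151 150 149]
 [145 147 148 137 108  76  56  54  63  88 124 146 152 151 151]
 [144 148 144 116  69  38  25  24  27  48  96 136 153 154 153]
 [141 145 136  97  46  26  24  24  23  31  65 115 146 153 150]
 [143 144 128  83  38  29  37  38  32  27  47  97 134 148 150]
 [152 146 126  80  43  52  71  76  60  39  46  91 128 144 150]
 [153 145 125  83  61  86 113 118 101  68  57  94 129 142 148]
 [156 149 130  91  74 102 127 133 122  89  70  99 128 137 142]
 [159 153 133  96  73  93 120 128 117  89  82 109 129 134 142]
 [158 147 127  95  67  74  95 102  90  74  88 116 129 133 141]
 [157 146 132 108  79  69  70  70  66  71  99 122 130 133 140]
 [1
[... 916 characters left out ...]
 1    4    9   40   43   38   43   43   41   38    7    7    6
     7]
 [  -1   -2    6    9   44   38   41   41   40   45    5    4    6    7
     9]
 [   0    0    9    5    5   45   40   41   42   39    8   10   14    6
     6]
 [  -2    1    5    7   10   42   39   39   40   11    5    5    8    7
     5]
 [  -3   -2   -3    7    3    8   10    7    9    3    6   12    9    9
     9]
 [  -2   -3    3    6    6    9    9    6    4    2    6   11    5    8
     6]
 [  -1    0    0   12    6    9    8    6    6    4    9    6   11    3
     9]]
c top pts [57.79967541 71.97210079 70.73227455] 40 [ 396.54200604  115.94863885 1206.79477262]
cam [ 4.71359951e-01 -5.82909319e-04  1.39318699e+00]
```

```bash
cat > st.py <<'E'
from h import *
from scipy.spatial.transform import Rotation as Ro
from scipy.optimize import least_squares
import json
c25,s25=np.cos(np.radians(25)),np.sin(np.radians(25))
YAW=.2785
def SR(yaw=YAW):
    return Ro.from_euler("z",yaw).as_matrix()@np.array([[c25,0,-s25],[0,1,0],[s25,0,c25]])
def plan(P,R=None,n=None,vmax=.039,wmax=.115):
    s=observe();p0=s["position"];R0=s["tool_rot"]; R=R0 if R is None else R
    w=Ro.from_matrix(R0.T@R).as_rotvec();D=np.array(P)-p0
    n=n or int(max(np.ceil(np.linalg.norm(D)/vmax),np.ceil(np.abs(w).max()/wmax),1))
    rows=[];tr=[];Rc=R0.copy();pc=p0.copy()
    for i in range(n):
        t=p0+D*(i+1)/n; dp=np.round(Rc.T@(t-pc)*100,2); tw=np.round(w/n,3)
        pc=pc+Rc@dp/100;Rc=Rc@Ro.from_rotvec(tw).as_matrix();rows.append(dp.tolist());tr.append(tw.tolist())
    print("n",n,"end",pc.round(4),"\ndp",json.dumps(rows),"\nturn",json.dumps(tr))
def toolR(z,y):
    z=np.array(z,float)/np.linalg.norm(z);y=np.array(y,float);y-=z*(y@z);y/=np.linalg.norm(y);return np.stack([np.cross(y,z),y,z],1)
E
python3 - <<'E'
from st import *
px=dict(h1=(274.4,180.1),h2=(280.7,207.8),h3=(232,219.1),c=(224.9,195.2))
def W(p,P):return np.array([p[0],p[1],.085])+SR()@np.array(P)
def r(p):
    th=p[2];out=[proj("top",W(p,[.045,.075,.042]))-px["c"]]
    for k,(dx,dy) in dict(h1=(0,-.15),h2=(-.09,-.15),h3=(-.09,0)).items():
        out.append(proj("top",W(p,[.045+dx*np.cos(th)-dy*np.sin(th),.075+dx*np.sin(th)+dy*np.cos(th),.008]))-px[k])
    return np.concatenate(out)
s=least_squares(r,[.588,.067,-.03]);p=s.x;print(p,s.fun.round(2));np.save("st.npy",p)
print("hole2",W(p,[-.045,-.075,0]),"pin pos",onz("top",373.4,233.1,.104))
plan([.4935,-.291,.231],toolR([0,0,-1],[-.13,.9915,0]))
E
```

```text
[ 0.59037225  0.06727042 -0.0277657 ] [ 0.02  0.02  0.06 -0.02 -0.22  0.01  0.14 -0.01]
hole2 [ 0.57177837 -0.01605179  0.06598218] pin pos [ 0.49338249 -0.29093115  0.104     ]
n 22 end [ 0.4935 -0.291   0.231 ] 
dp [[-2.59, -2.73, 0.0], [-2.53, -2.8, 0.0], [-2.44, -2.86, 0.0], [-2.38, -2.93, 0.01], [-2.29, -2.98, -0.0], [-2.22, -3.05, -0.0], [-2.14, -3.1, 0.0], [-2.06, -3.15, 0.0], [-1.97, -3.21, 0.0], [-1.89, -3.26, 0.0], [-1.81, -3.31, 0.01], [-1.71, -3.35, -0.0], [-1.63, -3.39, -0.0], [-1.55, -3.44, 0.0], [-1.45, -3.48, 0.0], [-1.36, -3.51, 0.0], [-1.27, -3.55, 0.0], [-1.17, -3.57, 0.01], [-1.09, -3.61, -0.0], [-0.98, -3.64, -0.0], [-0.9, -3.65, 0.0], [-0.8, -3.69, 0.0]] 
turn [[-0.0, -0.0, -0.026], [-0.0, -0.0, -0.026], [-0.0, -0.0, -0.026], [-0.0, -0.0, -0.026], [-0.0, -0.0, -0.026], [-0.0, -0.0, -0.026], [-0.0, -0.0, -0.026], [-0.0, -0.0, -0.026], [-0.0, -0.0, -0.026], [-0.0, -0.0, -0.026], [-0.0, -0.0, -0.026], [-0.0, -0.0, -0.026], [-0.0, -0.0, -0.026], [-0.0, -0.0, -0.026], [-0.0, -0.0, -0.026], [-0.0, -0.0, -0.026], [-0.0, -0.0, -0.026], [-0.0, -0.0, -0.026], [-0.0, -0.0, -0.026], [-0.0, -0.0, -0.026], [-0.0, -0.0, -0.026], [-0.0, -0.0, -0.026]]
```

Request:
move_arm --jaw '[8.5,8.5,8.5,8.5,8.5,8.5,8.5,8.5,8.5,8.5,8.5,8.5]' --dp '[[-2.6,-2.7,0],[-2.5,-2.8,0],[-2.4,-2.9,0],[-2.4,-2.9,0],[-2.3,-3.0,0],[-2.2,-3.0,0],[-2.1,-3.1,0],[-2.1,-3.1,0],[-2.0,-3.2,0],[-1.9,-3.3,0],[-1.8,-3.3,0],[-1.7,-3.3,0]]' --turn '[[0,0,-0.026],[0,0,-0.026],[0,0,-0.026],[0,0,-0.026],[0,0,-0.026],[0,0,-0.026],[0,0,-0.026],[0,0,-0.026],[0,0,-0.026],[0,0,-0.026],[0,0,-0.026],[0,0,-0.026]]'

```text
time_s: 2.1
position: [0.3767, 0.0665, 0.2316]
tool_rot: [[-0.991, 0.13, 0.001], [0.13, 0.991, -0.0], [-0.001, 0.0, -1.0]]
ft_force: [1.4, 0.7, 1.1]
grip_width: 0.0847
gripper_force: 0.0
```

Request:
move_arm --jaw '[8.5,8.5,8.5,8.5,8.5,8.5,8.5,8.5,8.5,8.5,8.5,6]' --dp '[[-1.6,-3.4,0],[-1.5,-3.4,0],[-1.4,-3.5,0],[-1.4,-3.5,0],[-1.3,-3.5,0],[-1.2,-3.6,0],[-1.1,-3.6,0],[-1.0,-3.6,0],[-0.9,-3.7,0],[-0.8,-3.7,0],[0,0,0],[0,0,0]]' --turn '[[0,0,-0.026],[0,0,-0.026],[0,0,-0.026],[0,0,-0.026],[0,0,-0.026],[0,0,-0.026],[0,0,-0.026],[0,0,-0.026],[0,0,-0.026],[0,0,-0.026],[0,0,0],[0,0,0]]'

```text
time_s: 3.1
position: [0.4937, -0.2906, 0.2305]
tool_rot: [[-0.992, -0.126, -0.001], [-0.126, 0.992, 0.001], [0.001, 0.001, -1.0]]
ft_force: [-0.5, 1.0, 0.6]
grip_width: 0.0752
gripper_force: 0.0
```

Run:
```python
from st import *
s=observe();print(s["position"],s["tool_rot"].round(3).tolist(),s["time_s"],s["grip_width"],s["ft_force"])
plan([.4935,-.291,.069],toolR([0,0,-1],[-.13,.9915,0]),n=6)
```

```text
[ 0.49369552 -0.29063114  0.23045431] [[-0.992, -0.126, -0.001], [-0.126, 0.992, 0.001], [0.001, 0.001, -1.0]] 3.1 0.07522377527762135 [-0.46138765  0.99174964  0.61487473]
n 6 end [ 0.4935 -0.291   0.069 ] 
dp [[0.0, -0.01, 2.69], [0.0, -0.01, 2.69], [0.01, -0.0, 2.69], [-0.0, -0.01, 2.69], [0.0, -0.01, 2.69], [0.0, -0.01, 2.7]] 
turn [[0.0, -0.0, -0.001], [0.0, -0.0, -0.001], [0.0, -0.0, -0.001], [0.0, -0.0, -0.001], [0.0, -0.0, -0.001], [0.0, -0.0, -0.001]]
```

Request:
move_arm --jaw '[6,6,6,6,6,6,6,2,2,2,2,2]' --dp '[[0,0,2.7],[0,0,2.7],[0,0,2.7],[0,0,2.7],[0,0,2.7],[0,-0.05,2.65],[0,0,0],[0,0,0],[0,0,0],[0,0,0],[0,0,0],[0,0,0]]' --turn '[[0,0,-0.001],[0,0,-0.001],[0,0,-0.001],[0,0,-0.001],[0,0,0],[0,0,0],[0,0,0],[0,0,0],[0,0,0],[0,0,0],[0,0,0],[0,0,0]]' --force 40

```text
time_s: 4.1
position: [0.4945, -0.29, 0.0719]
tool_rot: [[-0.991, -0.132, 0.003], [-0.132, 0.991, -0.002], [-0.002, -0.002, -1.0]]
ft_force: [-0.1, 2.1, 7.2]
grip_width: 0.0212
gripper_force: 38.8
```

Request:
move_arm --jaw '[1.5,1.5,1.5,1.5,1.5,1.5,1.5,1.5]' --dp '[[0,0,0],[0,0,-1.5],[0,0,-3],[0,0,-3.5],[0,0,-3.5],[0,0,-3.5],[0,0,-3],[0,0,0]]' --turn '[[0,0,0],[0,0,0],[0,0,0],[0,0,0],[0,0,0],[0,0,0],[0,0,0],[0,0,0]]'

```text
time_s: 4.77
position: [0.4951, -0.2907, 0.2572]
tool_rot: [[-0.991, -0.132, 0.009], [-0.132, 0.991, -0.009], [-0.008, -0.01, -1.0]]
ft_force: [0.2, -0.1, 0.3]
grip_width: 0.0208
gripper_force: 39.9
```

Run:
```python
from st import *
p=np.load("st.npy");O=np.array([p[0],p[1],.085]);R=SR();s=observe();print(s["time_s"],s["grip_width"],s["gripper_force"],s["ft_force"])
Rt=toolR(-R[:,2],R[:,1])
# aim pin tip at overlap; grasp 30 mm above underside -> TCP 11mm above underside origin; tip 50 below
mid=np.array([-.045-.0015,-.075+.0008,0])
hov=O+R@(mid+[0,0,.011+.05+.008+.030]); print("hover",hov, "Rt",Rt.round(3).tolist())
plan(hov,Rt)
```

```text
4.7667 0.020780343188130816 39.85304832458496 [ 0.18958354 -0.09101187  0.31310152]
hover [ 0.53002427 -0.02715852  0.15507272] Rt [[-0.871, -0.275, 0.406], [-0.249, 0.961, 0.116], [-0.423, -0.0, -0.906]]
n 8 end [ 0.53   -0.0271  0.1551] 
dp [[-0.86, 3.22, 1.25], [-0.84, 3.2, 1.32], [-0.83, 3.18, 1.37], [-0.82, 3.15, 1.44], [-0.79, 3.13, 1.5], [-0.76, 3.12, 1.55], [-0.73, 3.09, 1.61], [-0.7, 3.07, 1.66]] 
turn [[-0.005, -0.054, -0.018], [-0.005, -0.054, -0.018], [-0.005, -0.054, -0.018], [-0.005, -0.054, -0.018], [-0.005, -0.054, -0.018], [-0.005, -0.054, -0.018], [-0.005, -0.054, -0.018], [-0.005, -0.054, -0.018]]
```

Request:
move_arm --jaw '[1.5,1.5,1.5,1.5,1.5,1.5,1.5,1.5,1.5,1.5]' --dp '[[-0.9,3.2,0.7],[-0.8,3.2,0.8],[-0.8,3.2,0.8],[-0.8,3.2,0.9],[-0.8,3.1,1.0],[-0.8,3.1,1.1],[-0.7,3.1,1.2],[-0.7,3.1,1.3],[0,0,0],[0,0,0]]' --turn '[[-0.005,-0.054,-0.018],[-0.005,-0.054,-0.018],[-0.005,-0.054,-0.018],[-0.005,-0.054,-0.018],[-0.005,-0.054,-0.018],[-0.005,-0.054,-0.018],[-0.005,-0.054,-0.018],[-0.005,-0.054,-0.018],[0,0,0],[0,0,0]]'

```text
time_s: 5.6
position: [0.5202, -0.0254, 0.1876]
tool_rot: [[-0.873, -0.279, 0.401], [-0.25, 0.96, 0.124], [-0.419, 0.008, -0.908]]
ft_force: [-0.5, 0.7, -1.0]
grip_width: 0.0211
gripper_force: 39.9
```

Run:
```python
from st import *
p=np.load("st.npy");O=np.array([p[0],p[1],.085]);R=SR();s=observe();Rt=toolR(-R[:,2],R[:,1])
print(s["time_s"],s["position"],(R.T@(s["position"]-O)*1e3).round(1),np.degrees(np.arccos(-s["tool_rot"][:,2]@R[:,2])),s["ft_force"],s["grip_width"])
for L,n_ in((.0639,"tip"),(.0139,"under"),(-.032,"top")):
    q=s["position"]+s["tool_rot"][:,2]*L;print(n_,q.round(4),(R.T@(q-O)*1e3).round(1),[proj(c,q).round(1).tolist() for c in("top","scene")])
im,d=save("scene","s1.png");c=im[130:300,190:370];cv2.imwrite("pics/s1c.png",cv2.resize(c[:,:,::-1],None,fx=3,fy=3,interpolation=cv2.INTER_CUBIC))
im2,d2=cams.get_image("top");c2=im2[150:230,240:310];
o=cv2.resize(c2[:,:,::-1],None,fx=3.7,fy=3.7,interpolation=cv2.INTER_CUBIC);a=cv2.imread("pics/s1c.png");h=max(a.shape[0],o.shape[0]);z=np.zeros((h,a.shape[1]+o.shape[1],3),np.uint8);z[:a.shape[0],:a.shape[1]]=a;z[:o.shape[0],a.shape[1]:]=o;cv2.imwrite("pics/s1d.png",z);print(z.shape);np.savez("s1.npz",im=im,im2=im2)
```

```text
5.6 [ 0.52015811 -0.02538271  0.18760439] [-40.9 -69.8 132.3] 0.5663276915879907 [-0.4502243   0.68460601 -0.97923707] 0.02110747764709613
tip [ 0.5458 -0.0175  0.1296] [-41.1 -69.2  68.4] [[281.3, 212.8], [256.0, 194.7]]
under [ 0.5257 -0.0237  0.175 ] [-41.  -69.7 118.4] [[283.6, 219.1], [248.3, 178.3]]
top [ 0.5073 -0.0294  0.2167] [-40.8 -70.1 164.3] [[285.8, 225.3], [241.1, 162.8]]
(510, 799, 3)
```

View pics/s1d.png

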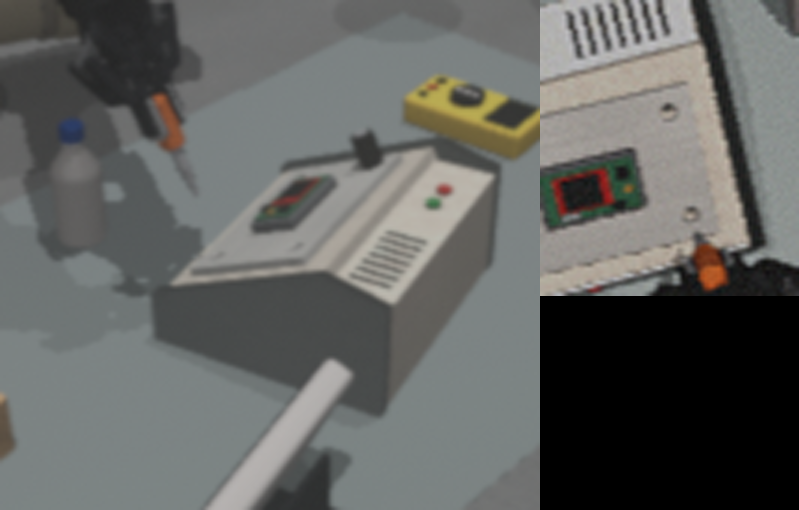

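The scene crop shows the pin's tip at about (255.5,194.7), against a predicted (256.0,194.7). In the top view the tip is near (282,213), predicted (281.3,212.8). That agrees to about 1 px. Next I'll refine the tip and grip axis numerically.

Run:
```python
from st import *
t=np.load("s1.npz");im2=t["im2"];im=t["im"]
print(im2.mean(2)[208:220,275:292].astype(int))
for nm,I,(y0,y1,x0,x1) in(("top",im2,(214,232,274,298)),("scene",im,(155,200,230,262))):
    h=cv2.cvtColor(I,cv2.COLOR_RGB2HSV).astype(int);m=(h[:,:,0]<14)&(h[:,:,1]>110)&(h[:,:,2]>60)
    for v in range(y0,y1):
        x=np.nonzero(m[v,x0:x1])[0]
        if len(x):print(nm,v,x0+x.mean(),len(x))
print(im.mean(2)[184:198,248:262].astype(int))
```

```text
[[149 149 150 137 139 162 138 116 129 151 151 148 144 151 159 164 163]
 [148 151 150 130 114 125 114 120 138 147 146 144 147 152 163 161 163]
 [150 148 148 149 139 134 143 150 146 146 147 146 147 156 159 165 164]
 [145 146 146 144 147 146 146 146 146 149 146 150 146 154 166 169 162]
 [145 147 150 149 148 149 134 121 137 152 146 144 146 149 159 166 167]
 [148 145 150 151 149 148 108  72  87 110 127 121 143 162 165 166 168]
 [150 146 140 149 145 134 104  70  70 109 145 162 168 163 166 164 165]
 [140 133 129 145 150 162 131  83  77  82 103 144 166 166 159 155 157]
 [137 165 163 165 169 167 137  79  68  66  77 104 132 148 134 133 143]
 [162 169 138 147 171 170 129  70  57  60  62  65  68  72  76 114 149]
 [170 160 129 136 163 145  95  56  60  59  62  63  54  33  53  82  65]
 [161 132 104  98 109  89  57  48  56  67  67  67  66  42  36  69  64]]
top 216 284.0 3
top 217 284.5 6
top 218 284.5 6
top 219 284.5 8
top 220 285.0 7
top 221 285.5 8
top 222 285.5 8
top 223 286.5 8
top 224 286.5 8
top 225 286.5 8
top 226 286.5 8
top 227 286.0 5
top 228 285.0 3
scene 161 243.0 3
scene 162 243.0 5
sce
[... 429 characters left out ...]
0  98 103 107 113 120 126 127 128 128 128 128 128]
 [121 110  98  94 100 107 117 125 127 127 128 128 128 128]
 [127 120 104  94  98 103 109 119 126 128 127 128 127 128]
 [127 124 111  98  97 103 109 119 126 128 128 128 128 128]
 [127 126 121 111 102 103 109 120 126 128 128 128 128 128]
 [127 128 127 120 106 100 106 117 125 127 128 128 128 128]
 [128 127 127 124 112 102 102 111 121 126 128 128 128 127]
 [128 127 127 126 122 112 106 110 120 126 127 128 128 128]
 [127 128 128 128 127 121 112 111 120 126 128 128 128 128]
 [128 127 128 128 127 125 120 117 123 127 127 127 128 127]
 [127 127 128 128 128 127 126 125 127 128 127 127 128 128]
 [127 127 128 128 128 128 127 127 128 128 128 128 127 128]]
```

```bash
cat >> st.py <<'E'
def station():
    p=np.load("st.npy");return np.array([p[0],p[1]+.0022,.085]),SR()
def rep():
    O,R=station();s=observe();q=R.T@(s["position"]-O)*1e3
    print("t",round(s["time_s"],2),"TCP in station mm",q.round(1),"F station",(R.T@s["ft_force"]).round(1),"Tq",(R.T@s["wrist_torque"]).round(2),"grip",round(s["grip_width"]*1e3,1),s["gripper_force"],"tilt",(R.T@s["tool_rot"][:,2]).round(3));return s
def goS(xyz_mm,n=None,yaxis=(0,1,0)):
    O,R=station();plan(O+R@(np.array(xyz_mm)/1e3),toolR(-R[:,2],R@np.array(yaxis,float)),n)
E
python3 - <<'E'
from st import *
rep();goS([-46.8,-74,82],4)
E
```

```text
t 5.7 TCP in station mm [-40.6 -74.1 133. ] F station [-0.2 -0.7 -0.6] Tq [-0.05  0.28 -0.03] grip 21.1 39.875165820121765 tilt [-0.002  0.007 -1.   ]
n 4 end [ 0.5366 -0.0228  0.1395] 
dp [[0.15, -0.01, 1.27], [0.16, -0.0, 1.28], [0.15, -0.0, 1.27], [0.16, -0.0, 1.28]] 
turn [[0.002, -0.001, -0.0], [0.002, -0.001, -0.0], [0.002, -0.001, -0.0], [0.002, -0.001, -0.0]]
```

Request:
move_arm --jaw '[1.5,1.5,1.5,1.5,1.5,1.5,1.5]' --dp '[[0.15,0,1.25],[0.15,0,1.25],[0.15,0,1.25],[0.15,0,1.25],[0,0,0],[0,0,0],[0,0,0]]' --turn '[[0.002,-0.001,0],[0.002,-0.001,0],[0.002,-0.001,0],[0.002,-0.001,0],[0,0,0],[0,0,0],[0,0,0]]'

```text
time_s: 6.28
position: [0.5363, -0.0229, 0.1407]
tool_rot: [[-0.871, -0.273, 0.408], [-0.247, 0.962, 0.116], [-0.424, -0.0, -0.905]]
ft_force: [-0.0, 0.1, -1.7]
grip_width: 0.0208
gripper_force: 39.9
```

Run:
```python
from st import *
s=rep();im2,_=cams.get_image("top");rep();im,_=cams.get_image("scene");rep()
for L,n_ in((.0639,"tip"),(.0139,"under"),(-.032,"top")):
    q=s["position"]+s["tool_rot"][:,2]*L;print(n_,[proj(c,q).round(1).tolist() for c in("top","scene")])
print(im2.mean(2)[200:214,274:294].astype(int))
for nm,I,(y0,y1,x0,x1) in(("top",im2,(205,232,270,298)),("scene",im,(175,215,230,272))):
    h=cv2.cvtColor(I,cv2.COLOR_RGB2HSV).astype(int);m=(h[:,:,0]<14)&(h[:,:,1]>110)&(h[:,:,2]>60)
    print(nm,[(v,x0+np.nonzero(m[v,x0:x1])[0].mean().round(1),int(m[v,x0:x1].sum())) for v in range(y0,y1) if m[v,x0:x1].any()])
v,u=map(int,np.round(proj("scene",s["position"]+s["tool_rot"][:,2]*.0639))[::-1]);print(u,v);print(im.mean(2)[v-8:v+5,u-7:u+7].astype(int))
a=cv2.resize(im2[185:235,255:315,::-1],None,fx=8,fy=8,interpolation=cv2.INTER_CUBIC);cv2.imwrite("pics/t2.png",a)
```

```text
t 6.28 TCP in station mm [-46.6 -74.   83.1] F station [-0.7  0.1 -1.6] Tq [ 0.03  0.26 -0.01] grip 20.8 39.874398708343506 tilt [ 0.002 -0.001 -1.   ]
t 6.33 TCP in station mm [-46.6 -73.9  83.2] F station [-0.7 -0.6  0.2] Tq [-0.02  0.29  0.03] grip 20.8 39.87422525882721 tilt [ 0.002 -0.001 -1.   ]
t 6.38 TCP in station mm [-46.6 -73.7  83.2] F station [-0.1 -0.7 -1.1] Tq [ 0.01  0.27 -0.01] grip 20.7 39.87412691116333 tilt [ 0.002 -0.001 -1.   ]
tip [[280.5, 208.1], [261.5, 211.3]]
under [[282.6, 214.1], [254.0, 195.3]]
top [[284.6, 220.1], [247.0, 180.1]]
[[148 146 149 151 151 152 148 146 148 149 147 145 152 163 168 162 167 173
  135  67]
 [150 146 148 151 150 148 147 146 151 149 147 148 158 163 166 167 169 170
  151  82]
 [151 148 149 147 151 147 149 148 150 150 148 151 157 162 164 165 167 168
  174 119]
 [150 147 148 151 145 153 149 151 152 154 151 147 146 156 161 159 165 167
  165 125]
 [150 155 154 152 153 157 153 151 152 149 151 150 147 157 164 165 167 167
  166 146]
 [154 151 152 149 148 147 145 142 150 153 150 150 146 157 171 170 166 170
  168 169]
 [151 151 151 150 142 1
[... 1615 characters left out ...]
7  96  99 104 110 119 126 127 128 128 129 134 144]
 [125 114 100  96 101 108 117 125 127 127 130 134 144 151]
 [126 122 111  99  98 104 111 121 127 129 134 144 151 151]
 [121 120 118 107  98 103 111 120 128 135 144 151 151 149]
 [ 99 102 109 106  98 100 111 123 133 144 151 151 148 147]
 [ 89  91  95  94  91  96 107 123 141 150 151 148 147 147]
 [ 89  89  89  88  89  93 104 122 140 148 148 147 148 148]
 [ 89  89  89  89  92 100 113 130 142 147 147 147 148 149]
 [ 89  89  89  91  99 115 132 143 147 147 148 148 148 149]
 [ 89  89  92  97 109 125 138 144 145 144 144 148 149 149]
 [ 89  91  97 104 108 113 121 134 136 131 135 144 148 148]
 [ 92 100 109 113 112 111 115 120 125 130 139 146 148 148]]
```

View pics/t2.png

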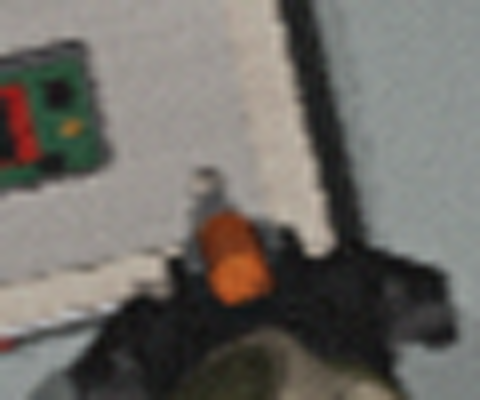

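The settled top view shows the orange grip at (283.5,216) and the shank entering hole 2 near (281,209). That matches the kinematic prediction to 0.15 px, so the earlier offset was the arm still moving. I'll drop the y correction to 0.5 mm.

```bash
sed -i 's/+.0022/+.0005/' st.py
python3 - <<'E'
from st import *
rep();goS([-46.8,-74,62],4)
E
```

```text
t 6.38 TCP in station mm [-46.2 -72.   83. ] F station [-0.1 -0.7 -1.1] Tq [ 0.01  0.27 -0.01] grip 20.7 39.87412691116333 tilt [ 0.002 -0.001 -1.   ]
n 4 end [ 0.5447 -0.0222  0.1215] 
dp [[0.02, -0.05, 0.53], [0.01, -0.05, 0.52], [0.02, -0.05, 0.53], [0.01, -0.04, 0.52]] 
turn [[-0.0, 0.001, -0.0], [-0.0, 0.001, -0.0], [-0.0, 0.001, -0.0], [-0.0, 0.001, -0.0]]
```

Request:
move_arm --jaw '[1.5,1.5,1.5,1.5,1.5,1.5,1.5,1.5]' --dp '[[0.06,-0.2,0],[0,0,0.4],[0,0,0.4],[0,0,0.4],[0,0,0.4],[0,0,0.4],[0,0,0],[0,0,0]]' --turn '[[0,0.003,0],[0,0,0],[0,0,0],[0,0,0],[0,0,0],[0,0,0],[0,0,0],[0,0,0]]'

```text
time_s: 7.05
position: [0.5439, -0.0218, 0.121]
tool_rot: [[-0.873, -0.274, 0.404], [-0.248, 0.962, 0.116], [-0.42, 0.001, -0.907]]
ft_force: [-0.0, 0.1, -0.9]
grip_width: 0.0207
gripper_force: 39.9
```

Run:
```python
from st import *
rep()
```

```text
t 7.05 TCP in station mm [-47.5 -73.3  61.9] F station [-0.4  0.1 -0.8] Tq [ 0.01  0.26 -0.  ] grip 20.7 39.87446129322052 tilt [-0.003  0.001 -1.   ]
```

Request:
move_arm --jaw '[1.5,1.5,1.5,1.5,1.5]' --dp '[[-0.05,0,0.3],[0,0,0.3],[0,0,0.3],[0,0,0],[0,0,0]]' --turn '[[0,0,0],[0,0,0],[0,0,0],[0,0,0],[0,0,0]]'

```text
time_s: 7.47
position: [0.5481, -0.0207, 0.1133]
tool_rot: [[-0.873, -0.273, 0.404], [-0.248, 0.962, 0.116], [-0.421, 0.001, -0.907]]
ft_force: [-0.7, 0.1, -0.4]
grip_width: 0.0211
gripper_force: 39.9
```

Run:
```python
from st import *
rep()
```

```text
t 7.47 TCP in station mm [-46.9 -73.4  53.1] F station [-0.8  0.3 -0.1] Tq [-0.01  0.36  0.04] grip 21.1 39.8743611574173 tilt [-0.002  0.    -1.   ]
```

Request:
move_arm --jaw '[1.5,1.5,1.5,1.5,1.5,1.5,1.5]' --dp '[[-0.04,-0.04,0.25],[-0.04,-0.03,0.25],[-0.04,-0.03,0.25],[-0.04,-0.03,0.25],[-0.02,-0.02,0.25],[0,0,0],[0,0,0]]' --turn '[[0,0,0],[0,0,0],[0,0,0],[0,0,0],[0,0,0],[0,0,0],[0,0,0]]'

```text
time_s: 8.05
position: [0.5552, -0.0202, 0.1025]
tool_rot: [[-0.873, -0.273, 0.404], [-0.248, 0.962, 0.116], [-0.421, 0.001, -0.907]]
ft_force: [-0.7, 1.4, -2.0]
grip_width: 0.0209
gripper_force: 39.9
```

Run:
```python
from st import *
rep()
```

```text
t 8.05 TCP in station mm [-45.2 -74.9  40.4] F station [-1.1  1.5 -1.7] Tq [ 0.29  0.41 -0.03] grip 20.9 39.915536642074585 tilt [-0.002  0.    -1.   ]
```

Request:
move_arm --jaw '[1.5,1.5,1.5,1.5,1.5,1.5]' --dp '[[0,0.02,0.2],[0,0.02,0.2],[0,0,0.2],[0,0,0.2],[0,0,0],[0,0,0]]' --turn '[[0,0,0],[0,0,0],[0,0,0],[0,0,0],[0,0,0],[0,0,0]]'

```text
time_s: 8.55
position: [0.5586, -0.019, 0.0955]
tool_rot: [[-0.873, -0.273, 0.405], [-0.247, 0.962, 0.116], [-0.421, 0.001, -0.907]]
ft_force: [2.9, 2.6, -2.5]
grip_width: 0.0208
gripper_force: 39.9
```

Run:
```python
from st import *
rep()
```

```text
t 8.55 TCP in station mm [-44.9 -74.7  32.5] F station [ 2.1  1.8 -3.7] Tq [ 0.33 -0.1  -0.04] grip 20.8 39.87907826900482 tilt [-0.002 -0.    -1.   ]
```

Request:
move_arm --jaw '[1.5,1.5,1.5,1.5,1.5,1.5]' --dp '[[-0.03,0.03,0.2],[0,0,0.2],[0,0,0.2],[0,0,0.2],[0,0,0],[0,0,0]]' --turn '[[0,0,0],[0,0,0],[0,0,0],[0,0,0],[0,0,0],[0,0,0]]'

```text
time_s: 9.05
position: [0.5619, -0.0178, 0.0882]
tool_rot: [[-0.873, -0.273, 0.405], [-0.247, 0.962, 0.116], [-0.421, 0.001, -0.907]]
ft_force: [2.2, 0.8, -2.0]
grip_width: 0.0209
gripper_force: 39.6
```

Run:
```python
from st import *
rep()
```

```text
t 9.05 TCP in station mm [-44.8 -74.5  24.5] F station [ 1.3  0.2 -2.8] Tq [-0.17 -0.01 -0.01] grip 20.9 39.60929989814758 tilt [-0.002 -0.    -1.   ]
```

Request:
move_arm --jaw '[1.5,1.5,1.5,1.5,1.5]' --dp '[[-0.01,0,0.1],[0,0,0.1],[0,0,0.15],[0,0,0.15],[0,0,0]]' --turn '[[0,0,0],[0,0,0],[0,0,0],[0,0,0],[0,0,0]]'

```text
time_s: 9.47
position: [0.5633, -0.0174, 0.0857]
tool_rot: [[-0.872, -0.274, 0.406], [-0.249, 0.962, 0.115], [-0.422, -0.001, -0.907]]
ft_force: [-17.2, -5.1, 24.9]
grip_width: 0.021
gripper_force: 43.3
```

Run:
```python
from st import *
rep()
```

```text
t 9.47 TCP in station mm [-44.5 -74.4  21.5] F station [-5.8 -0.2 30.1] Tq [ 0.04  1.22 -0.03] grip 21.0 43.2854962348938 tilt [-0.001 -0.001 -1.   ]
```

Request:
move_arm --jaw '[1.5,4,4,4,4,4,4,4,4,5,5]' --dp '[[0,0,-0.2],[0,0,0],[0,0,0],[0,0,0],[0,0,-1],[0,0,-2],[0,0,-3],[0,0,-3],[0,0,-3],[0,0,0],[0,0,0]]' --turn '[[0,0,0],[0,0,0],[0,0,0],[0,0,0],[0,0,0],[0,0,0],[0,0,0],[0,0,0],[0,0,0],[0,0,0],[0,0,0]]'

```text
time_s: 10.38
position: [0.5143, -0.0315, 0.1962]
tool_rot: [[-0.872, -0.273, 0.407], [-0.248, 0.962, 0.114], [-0.423, -0.001, -0.906]]
ft_force: [0.0, 0.3, -0.7]
grip_width: 0.0501
gripper_force: 0.0
```

Run:
```python
from st import *
rep()
O,R=station()
im,_=save("top","t3.png");h=cv2.cvtColor(im,cv2.COLOR_RGB2HSV).astype(int)
print("expect pin top px",proj("top",O+R@np.array([-.045,-.075,.054])),"orig",proj("top",O+R@np.array([-.045,-.075,.008])))
m=(h[:,:,0]<14)&(h[:,:,1]>120)&(h[:,:,2]>60);m[:,:265]=0;m[:,300:]=0;m[:195]=0;m[235:]=0
print([(v,np.nonzero(m[v])[0].mean().round(1),int(m[v].sum())) for v in range(195,235) if m[v].any()])
a=cv2.resize(im[132:246,190:306,::-1],None,fx=5,fy=5,interpolation=cv2.INTER_CUBIC);cv2.imwrite("pics/t3c.png",a)
# screws on the rack: tops
for q in[(369.9,214.2),(374.5,252.0)]:print(onz("top",*q,.092))
RX=toolR([0,0,-1],[-.13,.9915,0]);plan([.54,-.2835,.23],RX)
```

```text
t 10.38 TCP in station mm [-44.  -74.6 143.2] F station [-0.2  0.3 -0.7] Tq [0.02 0.16 0.01] grip 50.1 0.0 tilt [ 0.    -0.002 -1.   ]
expect pin top px [282.70575141 211.72689629] orig [280.82460529 206.35950321]
[(204, np.float64(281.0), 3), (205, np.float64(281.0), 5), (206, np.float64(281.5), 6), (207, np.float64(281.5), 6), (208, np.float64(281.5), 8), (209, np.float64(281.5), 8), (210, np.float64(282.5), 8), (211, np.float64(282.5), 8), (212, np.float64(282.5), 8), (213, np.float64(283.0), 7), (214, np.float64(282.5), 6), (215, np.float64(282.5), 4)]
[ 0.54971787 -0.28274059  0.092     ]
[ 0.43760356 -0.29736356  0.092     ]
n 7 end [ 0.5399 -0.2835  0.23  ] 
dp [[0.36, -3.57, -0.72], [0.33, -3.58, -0.68], [0.29, -3.58, -0.65], [0.26, -3.6, -0.61], [0.21, -3.6, -0.57], [0.18, -3.62, -0.55], [0.14, -3.61, -0.52]] 
turn [[0.005, 0.062, 0.021], [0.005, 0.062, 0.021], [0.005, 0.062, 0.021], [0.005, 0.062, 0.021], [0.005, 0.062, 0.021], [0.005, 0.062, 0.021], [0.005, 0.062, 0.021]]
```

View pics/t3c.png

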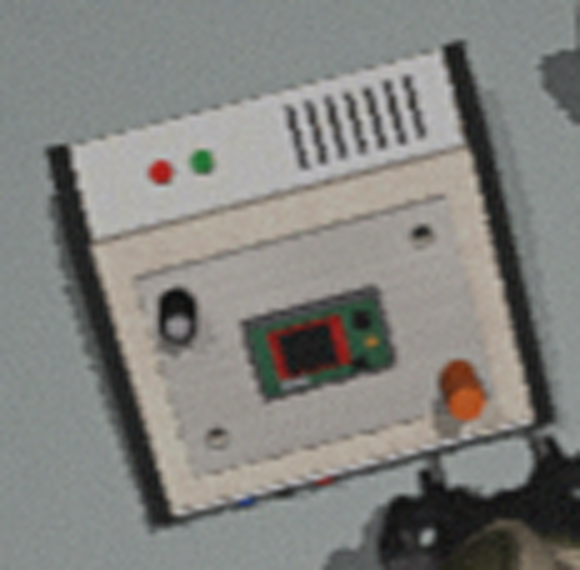

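The pin's grip sits where expected: its top is at (282.7,211.5) against a predicted (282.7,211.7). The plate now lies square, with holes at crop (421,235) and (218,436). Now the first screw, on the rack's far end.

Request:
move_arm --jaw '[5,5,5,5,5,5,5,5,5]' --dp '[[0.2,-3.6,-0.3],[0.2,-3.6,-0.3],[0.15,-3.6,-0.2],[0.1,-3.6,-0.2],[0.1,-3.6,-0.15],[0.05,-3.6,-0.15],[0,-3.6,-0.1],[0,0,0],[0,0,0]]' --turn '[[0.005,0.062,0.021],[0.005,0.062,0.021],[0.005,0.062,0.021],[0.005,0.062,0.021],[0.005,0.062,0.021],[0.005,0.062,0.021],[0.005,0.062,0.021],[0,0,0],[0,0,0]]'

```text
time_s: 11.18
position: [0.5567, -0.281, 0.2013]
tool_rot: [[-0.992, -0.126, -0.003], [-0.126, 0.992, 0.001], [0.003, 0.001, -1.0]]
ft_force: [-0.2, 0.2, 0.4]
grip_width: 0.0502
gripper_force: 0.0
```

Run:
```python
from st import *
s=observe();print(s["position"],s["qvel"].round(1))
plan([.5497,-.283,.067],toolR([0,0,-1],[-.13,.9915,0]),5)
```

```text
[ 0.55665872 -0.28099578  0.20133057] [ 1.5 -3.   3.3  0.9 -0.6 -0. ]
n 5 end [ 0.5497 -0.283   0.067 ] 
dp [[0.14, -0.03, 2.69], [0.13, -0.02, 2.68], [0.14, -0.03, 2.69], [0.15, -0.02, 2.69], [0.14, -0.03, 2.68]] 
turn [[0.0, -0.001, -0.001], [0.0, -0.001, -0.001], [0.0, -0.001, -0.001], [0.0, -0.001, -0.001], [0.0, -0.001, -0.001]]
```

Request:
move_arm --jaw '[5,5,5,5,5,5,5,5]' --dp '[[0.7,-0.1,1.4],[0,0,2.5],[0,0,2.5],[0,0,2.5],[0,0,2.5],[0,0,2.0],[0,0,0],[0,0,0]]' --turn '[[0,-0.003,-0.004],[0,0,0],[0,0,0],[0,0,0],[0,0,0],[0,0,0],[0,0,0],[0,0,0]]'

```text
time_s: 11.85
position: [0.5495, -0.2808, 0.0696]
tool_rot: [[-0.991, -0.132, 0.001], [-0.132, 0.991, 0.001], [-0.001, 0.0, -1.0]]
ft_force: [-0.4, -0.5, 0.5]
grip_width: 0.0502
gripper_force: 0.0
```

Request:
move_arm --jaw '[5,1.5,1.5,1.5,1.5,1.5,1.5]' --dp '[[0,-0.15,0.2],[0,0,0],[0,0,0],[0,0,0],[0,0,0],[0,0,0],[0,0,0]]' --turn '[[0,0,0],[0,0,0],[0,0,0],[0,0,0],[0,0,0],[0,0,0],[0,0,0]]' --force 40

```text
time_s: 12.43
position: [0.5504, -0.2838, 0.0694]
tool_rot: [[-0.991, -0.131, 0.004], [-0.131, 0.991, -0.002], [-0.004, -0.003, -1.0]]
ft_force: [-1.6, 0.8, 5.5]
grip_width: 0.0208
gripper_force: 39.0
```

Request:
move_arm --jaw '[1.5,1.5,1.5,1.5,1.5,1.5,1.5]' --dp '[[0,0,-1.5],[0,0,-3],[0,0,-3.5],[0,0,-3.5],[0,0,-3],[0,0,0],[0,0,0]]' --turn '[[0,0,0],[0,0,0],[0,0,0],[0,0,0],[0,0,0],[0,0,0],[0,0,0]]'

```text
time_s: 13.02
position: [0.5499, -0.2836, 0.2149]
tool_rot: [[-0.991, -0.131, 0.006], [-0.131, 0.991, -0.004], [-0.005, -0.004, -1.0]]
ft_force: [0.3, -0.9, -1.1]
grip_width: 0.0209
gripper_force: 39.6
```

Run:
```python
from st import *
s=rep();print(s["position"],s["tool_rot"].round(3).tolist())
goS([45.3,-74.5,120],9)
```

```text
t 13.02 TCP in station mm [ -67.9 -326.8  174.9] F station [-0.4 -1.  -1.1] Tq [ 0.02 -0.05  0.01] grip 20.9 39.56749498844147 tilt [-0.419 -0.005 -0.908]
[ 0.54994688 -0.28364577  0.2148526 ] [[-0.991, -0.131, 0.006], [-0.131, 0.991, -0.004], [-0.005, -0.004, -1.0]]
n 9 end [ 0.6015 -0.0065  0.2129] 
dp [[-0.97, 2.98, 0.01], [-1.02, 2.96, 0.08], [-1.06, 2.94, 0.13], [-1.09, 2.93, 0.2], [-1.14, 2.91, 0.26], [-1.16, 2.89, 0.33], [-1.2, 2.87, 0.4], [-1.21, 2.84, 0.47], [-1.24, 2.83, 0.54]] 
turn [[-0.004, -0.048, -0.016], [-0.004, -0.048, -0.016], [-0.004, -0.048, -0.016], [-0.004, -0.048, -0.016], [-0.004, -0.048, -0.016], [-0.004, -0.048, -0.016], [-0.004, -0.048, -0.016], [-0.004, -0.048, -0.016], [-0.004, -0.048, -0.016]]
```

Request:
move_arm --jaw '[1.5,1.5,1.5,1.5,1.5,1.5,1.5,1.5,1.5,1.5,1.5,1.5]' --dp '[[-1.0,3.0,0],[-1.0,2.95,0.1],[-1.05,2.95,0.1],[-1.1,2.95,0.2],[-1.15,2.9,0.25],[-1.15,2.9,0.35],[-1.2,2.85,0.4],[-1.2,2.85,0.45],[-1.25,2.8,0.55],[0,0,0],[0,0,0],[0,0,0]]' --turn '[[-0.004,-0.048,-0.016],[-0.004,-0.048,-0.016],[-0.004,-0.048,-0.016],[-0.004,-0.048,-0.016],[-0.004,-0.048,-0.016],[-0.004,-0.048,-0.016],[-0.004,-0.048,-0.016],[-0.004,-0.048,-0.016],[-0.004,-0.048,-0.016],[0,0,0],[0,0,0],[0,0,0]]'

```text
time_s: 14.02
position: [0.6011, -0.0066, 0.2109]
tool_rot: [[-0.873, -0.274, 0.403], [-0.248, 0.962, 0.118], [-0.42, 0.003, -0.907]]
ft_force: [1.3, -0.0, -0.6]
grip_width: 0.0208
gripper_force: 39.6
```

Run:
```python
from st import *
s=rep();goS([45.3,-74.5,60],4)
im,_=cams.get_image("top")
for L,n_ in((.0434,"tip"),(.0114,"under"),(-.0226,"top")):
    q=s["position"]+s["tool_rot"][:,2]*L;print(n_,proj("top",q).round(1))
u,v=map(int,proj("top",s["position"]+s["tool_rot"][:,2]*.0114));print(u,v);print(im.mean(2)[v-10:v+14,u-12:u+13].astype(int))
```

```text
t 14.02 TCP in station mm [ 44.  -74.4 118.4] F station [ 0.9 -0.4 -1.1] Tq [-0.01  0.23  0.01] grip 20.8 39.60788011550903 tilt [-0.003  0.002 -1.   ]
n 4 end [6.259e-01 5.000e-04 1.585e-01] 
dp [[-0.04, -0.0, 1.46], [-0.03, -0.01, 1.46], [-0.04, 0.0, 1.46], [-0.03, -0.0, 1.46]] 
turn [[0.001, -0.001, -0.0], [0.001, -0.001, -0.0], [0.001, -0.001, -0.0], [0.001, -0.001, -0.0]]
tip [276.4 185.9]
under [277.7 189.4]
top [279.1 193.2]
277 189
[[150 151 150 150 150 155 140 103  76  90 103 115 143 156 156 154 165 169
  170 166 170 169 150  85  38]
 [154 154 150 152 152 152 150 138 126 130 129 136 155 157 158 156 159 163
  164 163 163 161 146  88  34]
 [151 150 155 152 153 157 154 149 126 130 150 159 158 163 158 156 154 158
  165 162 164 165 170 124  50]
 [152 151 151 157 151 153 153 156 157 158 158 162 158 156 155 155 151 158
  164 164 165 164 167 137  68]
 [149 150 155 152 153 158 158 157 160 156 154 157 156 158 154 157 156 160
  161 167 167 169 166 133  65]
 [151 153 157 157 157 155 152 153 155 156 154 151 153 161 160 161 156 160
  165 171 168 166 166 144  82]
 [155 157 157 154 155 152 
[... 1164 characters left out ...]
22  24  38  39  33  31  21  25  26  29
   24  28  25  28  28  27  24]
 [ 24  23  25  26  25  22  29  23  25  36  76  85  67  60  39  31  33  22
   25  27  28  28  35  23  26]
 [ 29  29  29  28  27  39  31  27  34  53  65  66  62  74  78  63  46  33
   29  24  24  29  26  27  26]
 [ 27  28  29  36  31  28  27  38  44  46  45  56  56  83  90  83  76  63
   52  37  30  35  29  36  36]
 [ 29  25  31  32  34  26  31  40  37  32  36  43  52  80  97  90  86  83
   78  57  40  44  45  46  43]
 [ 26  26  33  33  32  34  39  38  33  33  35  46  54  83 100  99  94  88
   88  80  66  73  72  76  78]
 [ 32  29  32  32  30  32  33  35  41  41  36  44  56  92 110 101  94  97
   95  96  83  84 109 127 139]]
```

Request:
move_arm --jaw '[1.5,1.5,1.5,1.5,1.5,1.5]' --dp '[[-0.04,0,1.5],[-0.04,0,1.5],[-0.04,0,1.5],[-0.02,0,1.3],[0,0,0],[0,0,0]]' --turn '[[0.001,-0.001,0],[0.001,-0.001,0],[0,-0.001,0],[0,0,0],[0,0,0],[0,0,0]]'

```text
time_s: 14.57
position: [0.6261, 0.0003, 0.1593]
tool_rot: [[-0.872, -0.273, 0.407], [-0.247, 0.962, 0.117], [-0.423, 0.001, -0.906]]
ft_force: [1.0, -0.3, -0.2]
grip_width: 0.0207
gripper_force: 39.6
```

Run:
```python
from st import *
rep()
```

```text
t 14.57 TCP in station mm [ 45.7 -74.7  60.7] F station [ 0.7 -0.5 -0.6] Tq [-0.04  0.18  0.04] grip 20.7 39.60794985294342 tilt [ 0.001  0.    -1.   ]
```

Request:
move_arm --jaw '[1.5,1.5,1.5,1.5,1.5,1.5,1.5]' --dp '[[0.03,0.01,0.3],[0,0,0.3],[0,0,0.3],[0,0,0.3],[0,0,0.3],[0,0,0],[0,0,0]]' --turn '[[0,0,0],[0,0,0],[0,0,0],[0,0,0],[0,0,0],[0,0,0],[0,0,0]]'

```text
time_s: 15.15
position: [0.632, 0.0027, 0.1461]
tool_rot: [[-0.871, -0.274, 0.408], [-0.248, 0.962, 0.117], [-0.424, 0.0, -0.906]]
ft_force: [-0.5, -0.1, -0.7]
grip_width: 0.0208
gripper_force: 39.6
```

Run:
```python
from st import *
rep()
```

```text
t 15.15 TCP in station mm [ 45.8 -74.   46. ] F station [-0.8  0.  -0.4] Tq [0.03 0.28 0.04] grip 20.8 39.60801422595978 tilt [ 0.002 -0.    -1.   ]
```

Request:
move_arm --jaw '[1.5,1.5,1.5,1.5,1.5,1.5]' --dp '[[0.03,-0.03,0.25],[0,0,0.25],[0,0,0.25],[0,0,0.25],[0,0,0],[0,0,0]]' --turn '[[0,0,0],[0,0,0],[0,0,0],[0,0,0],[0,0,0],[0,0,0]]'

```text
time_s: 15.65
position: [0.6359, 0.0034, 0.1368]
tool_rot: [[-0.871, -0.274, 0.408], [-0.248, 0.962, 0.117], [-0.424, 0.0, -0.906]]
ft_force: [-0.5, 0.0, -0.6]
grip_width: 0.0209
gripper_force: 39.6
```

Run:
```python
from st import *
rep()
```

```text
t 15.65 TCP in station mm [ 45.5 -74.4  35.9] F station [-0.7  0.1 -0.3] Tq [-0.02  0.27  0.03] grip 20.9 39.60797131061554 tilt [ 0.002 -0.    -1.   ]
```

Clean entry with no force, so on to seating.

Request:
move_arm --jaw '[1.5,1.5,1.5,1.5,1.5,1.5,1.5,1.5]' --dp '[[0,0,0.3],[0,0,0.3],[0,0,0.3],[0,0,0.3],[0,0,0.3],[0,0,0.2],[0,0,0.15],[0,0,0]]' --turn '[[0,0,0],[0,0,0],[0,0,0],[0,0,0],[0,0,0],[0,0,0],[0,0,0],[0,0,0]]'

```text
time_s: 16.32
position: [0.6428, 0.0054, 0.1216]
tool_rot: [[-0.871, -0.274, 0.408], [-0.249, 0.962, 0.116], [-0.425, -0.0, -0.905]]
ft_force: [-13.1, -2.4, 14.2]
grip_width: 0.0204
gripper_force: 41.7
```

Run:
```python
from st import *
rep()
```

```text
t 16.32 TCP in station mm [ 45.7 -74.4  19.1] F station [-6.   1.2 18.5] Tq [ 0.23  1.22 -0.03] grip 20.4 41.723138093948364 tilt [ 0.002 -0.001 -1.   ]
```

Request:
move_arm --jaw '[1.5,4,4,4,4,4,4,4,5,5]' --dp '[[0,0,-0.15],[0,0,0],[0,0,0],[0,0,0],[0,0,-1],[0,0,-2.5],[0,0,-3.5],[0,0,-3.5],[0,0,0],[0,0,0]]' --turn '[[0,0,0],[0,0,0],[0,0,0],[0,0,0],[0,0,0],[0,0,0],[0,0,0],[0,0,0],[0,0,0],[0,0,0]]'

```text
time_s: 17.15
position: [0.6, -0.0072, 0.2191]
tool_rot: [[-0.869, -0.273, 0.412], [-0.248, 0.962, 0.115], [-0.428, -0.002, -0.904]]
ft_force: [0.4, -0.9, -1.3]
grip_width: 0.0502
gripper_force: 0.0
```

Run:
```python
from st import *
s=rep();print(s["position"])
plan([.4376,-.2975,.21],toolR([0,0,-1],[-.13,.9915,0]),10)
```

```text
t 17.15 TCP in station mm [ 46.4 -74.7 126.3] F station [-0.4 -0.9 -1.3] Tq [0.04 0.26 0.01] grip 50.2 0.0 tilt [ 0.006 -0.003 -1.   ]
[ 0.6000123  -0.00717329  0.21906801]
n 10 end [ 0.4376 -0.2975  0.21  ] 
dp [[2.17, -2.35, -0.92], [2.18, -2.38, -0.82], [2.17, -2.41, -0.72], [2.17, -2.45, -0.61], [2.16, -2.48, -0.51], [2.15, -2.51, -0.4], [2.13, -2.54, -0.31], [2.1, -2.57, -0.21], [2.07, -2.6, -0.1], [2.04, -2.63, -0.01]] 
turn [[0.003, 0.044, 0.014], [0.003, 0.044, 0.014], [0.003, 0.044, 0.014], [0.003, 0.044, 0.014], [0.003, 0.044, 0.014], [0.003, 0.044, 0.014], [0.003, 0.044, 0.014], [0.003, 0.044, 0.014], [0.003, 0.044, 0.014], [0.003, 0.044, 0.014]]
```

Request:
move_arm --jaw '[5,5,5,5,5,5,5,5,5,5,5,5]' --dp '[[2.2,-2.35,-0.9],[2.2,-2.4,-0.8],[2.2,-2.4,-0.7],[2.15,-2.45,-0.6],[2.15,-2.5,-0.5],[2.15,-2.5,-0.4],[2.1,-2.55,-0.3],[2.1,-2.55,-0.2],[2.05,-2.6,-0.1],[2.05,-2.65,0],[0,0,0],[0,0,0]]' --turn '[[0.003,0.044,0.014],[0.003,0.044,0.014],[0.003,0.044,0.014],[0.003,0.044,0.014],[0.003,0.044,0.014],[0.003,0.044,0.014],[0.003,0.044,0.014],[0.003,0.044,0.014],[0.003,0.044,0.014],[0.003,0.044,0.014],[0,0,0],[0,0,0]]'

```text
time_s: 18.15
position: [0.4377, -0.2981, 0.2053]
tool_rot: [[-0.991, -0.133, -0.004], [-0.133, 0.991, 0.003], [0.003, 0.004, -1.0]]
ft_force: [0.1, 0.1, 0.5]
grip_width: 0.0498
gripper_force: 0.0
```

Run:
```python
from st import *
s=observe();print(s["position"],s["qvel"].round(1))
plan([.4376,-.2975,.066],toolR([0,0,-1],[-.13,.9915,0]),6)
im,_=cams.get_image("top");O,R=station()
for nm,q,z in(("hole1 grip top",[.045,-.075,.042],0),("c",[.045,.075,.042],0)):print(nm,proj("top",O+R@np.array(q)))
print(im.mean(2)[174:194,266:286].astype(int))
```

```text
[ 0.43767762 -0.29808641  0.20530732] [ 2.1 -1.2  0.9  0.9 -0.1  0.3]
n 6 end [ 0.4376 -0.2975  0.066 ] 
dp [[-0.01, 0.0, 2.32], [-0.0, 0.01, 2.32], [-0.01, 0.0, 2.33], [0.0, 0.01, 2.32], [0.0, 0.01, 2.32], [0.01, 0.02, 2.32]] 
turn [[0.001, -0.001, 0.001], [0.001, -0.001, 0.001], [0.001, -0.001, 0.001], [0.001, -0.001, 0.001], [0.001, -0.001, 0.001], [0.001, -0.001, 0.001]]
hole1 grip top [275.22323748 182.09494367]
c [224.74433412 195.21774904]
[[127 122 128 142 161 156 155 159 160 161 157 157 157 157 158 162 166 164
  164 164]
 [154 155 155 151 155 161 156 152 149 149 153 157 159 154 157 163 162 165
  166 169]
 [153 153 153 155 162 152 114  77  59  65  94 133 155 155 155 160 165 163
  165 169]
 [152 151 151 156 153 114  55  22  22  21  31  80 138 162 159 163 170 162
  165 169]
 [148 150 152 151 130  72  28  17  19  22  15  33 111 154 160 162 168 170
  166 162]
 [151 149 150 160 118  39  16  27  25  28  21  21  55 128 158 164 167 171
  164 165]
 [150 153 151 156 116  40  18  25  48  59  58  34  44 125 158 163 161 166
  161 164]
 [156 152 151 156 117  48  22  45 109 137 135  87  45 
[... 351 characters left out ...]
 147 161
  167 163]
 [151 150 153 153 129  98 102  87  71  56  59 105 136 137 134 147 148 156
  160 165]
 [150 150 151 154 131 104  95  98  95  97  94 116 137 137 139 147 152 156
  164 163]
 [152 152 153 152 147 129 107 110 109 134 152 144 142 146 155 153 151 149
  152 164]
 [145 151 149 150 154 149 150 156 151 156 159 157 153 154 149 154 146 152
  160 161]
 [125 148 149 148 154 154 152 154 152 151 154 154 151 149 150 151 145 142
  154 156]
 [126 149 154 152 151 149 153 147 151 145 149 149 149 150 151 149 148 147
  151 158]
 [112 148 149 152 150 149 147 147 149 146 147 149 148 149 153 153 150 152
  145 153]
 [105 138 152 148 143 143 146 151 151 149 155 149 152 150 155 151 153 153
  152 157]]
```

Request:
move_arm --jaw '[5,5,5,5,5,5,5,5]' --dp '[[0,0.03,2.3],[0,0,2.3],[0,0,2.3],[0,0,2.3],[0,0,2.3],[0,0,2.1],[0,0,0],[0,0,0]]' --turn '[[0.003,-0.003,0.002],[0,0,0],[0,0,0],[0,0,0],[0,0,0],[0,0,0],[0,0,0],[0,0,0]]'

```text
time_s: 18.87
position: [0.4382, -0.2961, 0.0704]
tool_rot: [[-0.991, -0.134, -0.0], [-0.134, 0.991, 0.0], [0.0, 0.0, -1.0]]
ft_force: [0.5, -0.4, 0.4]
grip_width: 0.0501
gripper_force: 0.0
```

Request:
move_arm --jaw '[5,1.5,1.5,1.5,1.5,1.5,1.5]' --dp '[[0,-0.1,0.25],[0,0,0],[0,0,0],[0,0,0],[0,0,0],[0,0,0],[0,0,0]]' --turn '[[0,0,0],[0,0,0],[0,0,0],[0,0,0],[0,0,0],[0,0,0],[0,0,0]]' --force 40

```text
time_s: 19.45
position: [0.4385, -0.2986, 0.0693]
tool_rot: [[-0.991, -0.133, 0.002], [-0.133, 0.991, -0.003], [-0.002, -0.003, -1.0]]
ft_force: [-0.4, 0.8, 6.6]
grip_width: 0.0203
gripper_force: 39.1
```

Request:
move_arm --jaw '[1.5,1.5,1.5,1.5,1.5,1.5,1.5]' --dp '[[0,0,-1.5],[0,0,-3],[0,0,-3.5],[0,0,-3.5],[0,0,-3],[0,0,0],[0,0,0]]' --turn '[[0,0,0],[0,0,0],[0,0,0],[0,0,0],[0,0,0],[0,0,0],[0,0,0]]'

```text
time_s: 20.03
position: [0.4382, -0.2983, 0.2147]
tool_rot: [[-0.991, -0.133, 0.003], [-0.133, 0.991, -0.004], [-0.003, -0.005, -1.0]]
ft_force: [-0.4, 0.5, -0.8]
grip_width: 0.0202
gripper_force: 39.3
```

Run:
```python
from st import *
s=rep();print(s["position"],s["tool_rot"].round(3).tolist())
goS([-44.6,75.5,130],12)
```

```text
t 20.03 TCP in station mm [-169.  -310.2  221.9] F station [-0.6  0.6 -0.6] Tq [-0.01  0.03 -0.01] grip 20.2 39.29194092750549 tilt [-0.421 -0.005 -0.907]
[ 0.43823067 -0.29833778  0.21471031] [[-0.991, -0.133, 0.003], [-0.133, 0.991, -0.004], [-0.003, -0.005, -1.0]]
n 12 end [0.4779 0.1142 0.184 ] 
dp [[-0.78, 3.36, 0.24], [-0.82, 3.36, 0.28], [-0.84, 3.34, 0.33], [-0.88, 3.33, 0.36], [-0.89, 3.32, 0.4], [-0.93, 3.31, 0.45], [-0.94, 3.29, 0.49], [-0.97, 3.29, 0.53], [-0.99, 3.26, 0.58], [-1.0, 3.26, 0.63], [-1.02, 3.24, 0.67], [-1.03, 3.23, 0.72]] 
turn [[-0.003, -0.036, -0.012], [-0.003, -0.036, -0.012], [-0.003, -0.036, -0.012], [-0.003, -0.036, -0.012], [-0.003, -0.036, -0.012], [-0.003, -0.036, -0.012], [-0.003, -0.036, -0.012], [-0.003, -0.036, -0.012], [-0.003, -0.036, -0.012], [-0.003, -0.036, -0.012], [-0.003, -0.036, -0.012], [-0.003, -0.036, -0.012]]
```

Request:
move_arm --jaw '[1.5,1.5,1.5,1.5,1.5,1.5,1.5,1.5,1.5,1.5,1.5,1.5]' --dp '[[-0.8,3.35,0.25],[-0.8,3.35,0.3],[-0.85,3.35,0.3],[-0.9,3.35,0.35],[-0.9,3.3,0.4],[-0.95,3.3,0.45],[-0.95,3.3,0.5],[-0.95,3.3,0.55],[-1.0,3.25,0.6],[-1.0,3.25,0.6],[-1.0,3.25,0.65],[-1.0,3.25,0.7]]' --turn '[[-0.003,-0.036,-0.012],[-0.003,-0.036,-0.012],[-0.003,-0.036,-0.012],[-0.003,-0.036,-0.012],[-0.003,-0.036,-0.012],[-0.003,-0.036,-0.012],[-0.003,-0.036,-0.012],[-0.003,-0.036,-0.012],[-0.003,-0.036,-0.012],[-0.003,-0.036,-0.012],[-0.003,-0.036,-0.012],[-0.003,-0.036,-0.012]]'

```text
time_s: 21.03
position: [0.4766, 0.1162, 0.1823]
tool_rot: [[-0.873, -0.277, 0.402], [-0.25, 0.961, 0.119], [-0.42, 0.003, -0.908]]
ft_force: [1.8, -0.4, -0.4]
grip_width: 0.0208
gripper_force: 39.3
```

Request:
move_arm --jaw '[1.5,1.5,1.5]' --dp '[[0,0,0],[0,0,0],[0,0,0]]' --turn '[[0,0,0],[0,0,0],[0,0,0]]'

```text
time_s: 21.28
position: [0.4772, 0.1143, 0.1828]
tool_rot: [[-0.873, -0.277, 0.401], [-0.251, 0.961, 0.118], [-0.418, 0.003, -0.908]]
ft_force: [-0.3, -0.2, -0.7]
grip_width: 0.0208
gripper_force: 39.5
```

Run:
```python
from st import *
rep();goS([-44.6,75.5,60],5)
```

```text
t 21.28 TCP in station mm [-45.6  75.8 129.2] F station [-0.5 -0.1 -0.5] Tq [-0.07  0.26 -0.03] grip 20.8 39.453699588775635 tilt [-0.005  0.003 -1.   ]
n 5 end [0.5063 0.1223 0.1205] 
dp [[-0.03, -0.01, 1.38], [-0.02, -0.01, 1.39], [-0.03, -0.01, 1.38], [-0.02, -0.01, 1.39], [-0.02, -0.0, 1.38]] 
turn [[0.001, -0.001, 0.0], [0.001, -0.001, 0.0], [0.001, -0.001, 0.0], [0.001, -0.001, 0.0], [0.001, -0.001, 0.0]]
```

Request:
move_arm --jaw '[1.5,1.5,1.5,1.5,1.5,1.5,1.5]' --dp '[[-0.03,-0.01,1.4],[-0.03,-0.01,1.4],[-0.03,-0.01,1.4],[0,0,1.4],[0,0,1.3],[0,0,0],[0,0,0]]' --turn '[[0.001,-0.001,0],[0.001,-0.001,0],[0.001,-0.001,0],[0,-0.001,0],[0,-0.001,0],[0,0,0],[0,0,0]]'

```text
time_s: 21.87
position: [0.5064, 0.1214, 0.1209]
tool_rot: [[-0.872, -0.274, 0.407], [-0.248, 0.962, 0.116], [-0.423, 0.0, -0.906]]
ft_force: [1.1, -0.5, -0.4]
grip_width: 0.0205
gripper_force: 39.5
```

Run:
```python
from st import *
rep()
```

```text
t 21.87 TCP in station mm [-44.6  74.7  60.4] F station [ 0.6 -0.8 -0.7] Tq [ 0.02  0.22 -0.01] grip 20.5 39.462987184524536 tilt [ 0. -0. -1.]
```

Request:
move_arm --jaw '[1.5,1.5,1.5,1.5,1.5,1.5,1.5]' --dp '[[0,0.05,0.3],[0,0,0.3],[0,0,0.3],[0,0,0.3],[0,0,0.3],[0,0,0],[0,0,0]]' --turn '[[0,0,0],[0,0,0],[0,0,0],[0,0,0],[0,0,0],[0,0,0],[0,0,0]]'

```text
time_s: 22.45
position: [0.5121, 0.1248, 0.1074]
tool_rot: [[-0.871, -0.276, 0.407], [-0.25, 0.961, 0.117], [-0.423, -0.0, -0.906]]
ft_force: [-1.7, -1.2, -1.1]
grip_width: 0.0206
gripper_force: 39.5
```

Run:
```python
from st import *
rep()
```

```text
t 22.45 TCP in station mm [-44.5  76.4  45.5] F station [-2.3 -0.7 -0.2] Tq [-0.27  0.63  0.03] grip 20.6 39.4645893573761 tilt [ 0.001  0.    -1.   ]
```

Request:
move_arm --jaw '[1.5,1.5,1.5,1.5,1.5,1.5,1.5]' --dp '[[0.04,-0.09,0],[0,0,0.25],[0,0,0.25],[0,0,0.25],[0,0,0.25],[0,0,0],[0,0,0]]' --turn '[[0,0,0],[0,0,0],[0,0,0],[0,0,0],[0,0,0],[0,0,0],[0,0,0]]'

```text
time_s: 23.03
position: [0.5164, 0.1251, 0.0983]
tool_rot: [[-0.871, -0.276, 0.408], [-0.25, 0.961, 0.117], [-0.424, -0.0, -0.906]]
ft_force: [-1.8, -0.2, -2.6]
grip_width: 0.0205
gripper_force: 39.4
```

Run:
```python
from st import *
rep()
```

```text
t 23.03 TCP in station mm [-44.6  75.5  35.4] F station [-2.7  0.4 -1.6] Tq [0.04 0.75 0.01] grip 20.5 39.43061113357544 tilt [ 0.002  0.    -1.   ]
```

Request:
move_arm --jaw '[1.5,1.5,1.5,1.5,1.5,1.5,1.5,1.5]' --dp '[[0.04,0,0.3],[0,0,0.3],[0,0,0.3],[0,0,0.3],[0,0,0.3],[0,0,0.2],[0,0,0.15],[0,0,0]]' --turn '[[0,0,0],[0,0,0],[0,0,0],[0,0,0],[0,0,0],[0,0,0],[0,0,0],[0,0,0]]'

```text
time_s: 23.7
position: [0.523, 0.127, 0.0832]
tool_rot: [[-0.869, -0.276, 0.409], [-0.25, 0.961, 0.117], [-0.426, -0.001, -0.905]]
ft_force: [-20.4, -7.9, 25.5]
grip_width: 0.0203
gripper_force: 43.0
```

Run:
```python
from st import *
rep()
```

```text
t 23.7 TCP in station mm [-44.8  75.4  18.9] F station [-8.9 -2.  32.3] Tq [-0.28  1.67 -0.06] grip 20.3 42.97780394554138 tilt [ 0.003 -0.    -1.   ]
```

Seated. Release, retreat and check.

Request:
move_arm --jaw '[1.5,4,4,4,4,4,4,4,4,4,4,4]' --dp '[[0,0,-0.25],[0,0,0],[0,0,0],[0,0,0],[0,0,-1],[0,0,-2.5],[0,0,-3.5],[0,0,-4],[0,0,-4],[0,0,-4],[0,0,0],[0,0,0]]' --turn '[[0,0,0],[0,0,0],[0,0,0],[0,0,0],[0,0,0],[0,0,0],[0,0,0],[0,0,0],[0,0,0],[0,0,0],[0,0,0],[0,0,0]]'

```text
time_s: 24.7
position: [0.445, 0.1044, 0.2583]
tool_rot: [[-0.868, -0.275, 0.413], [-0.25, 0.961, 0.116], [-0.429, -0.003, -0.903]]
ft_force: [-0.1, 1.1, -0.3]
grip_width: 0.0397
gripper_force: 0.0
```

Run:
```python
from st import *
rep();O,R=station()
im,d=cams.get_image("top");im3,_=cams.get_image("scene")
g=im.mean(2)
for nm,q in dict(pin=[-.045,-.075,.054],h1=[.045,-.075,.042],h3=[-.045,.075,.042],c=[.045,.075,.042]).items():
    u,v=proj("top",O+R@np.array(q));ui,vi=int(round(u)),int(round(v))
    z=[(R.T@(pt("top",i,j,d[j,i])-O))[2]*1e3 for i in range(ui-1,ui+2) for j in range(vi-1,vi+2)]
    y0,x0=vi-3,ui-3;w=g[y0:y0+7,x0:x0+7];k=np.argwhere(w>95)
    print(nm,"expect px",u.round(1),v.round(1),"lit",(k[:,1].mean()+x0).round(1),(k[:,0].mean()+y0).round(1),"height",np.median(z).round(1))
a=cv2.resize(im[132:246,190:306,::-1],None,fx=3.4,fy=3.4,interpolation=cv2.INTER_CUBIC)
b=cv2.resize(im3[150:270,230:370,::-1],None,fx=2.8,fy=2.8,interpolation=cv2.INTER_CUBIC)
o=np.zeros((max(a.shape[0],b.shape[0]),a.shape[1]+b.shape[1],3),np.uint8);o[:a.shape[0],:a.shape[1]]=a;o[:b.shape[0],a.shape[1]:]=b;cv2.imwrite("pics/fin.png",o)
```

```text
t 24.7 TCP in station mm [-44.3  75.2 211.9] F station [ 0.   1.1 -0.4] Tq [-0.03  0.23 -0.01] grip 39.7 0.0 tilt [ 0.007 -0.002 -1.   ]
pin expect px 282.7 211.7 lit 283.6 212.4 height 54.0
h1 expect px 275.2 182.1 lit 275.5 182.7 height 42.4
h3 expect px 233.0 223.1 lit 233.3 223.6 height 43.5
c expect px 224.7 195.2 lit 225.1 195.5 height 42.7
```

View pics/fin.png

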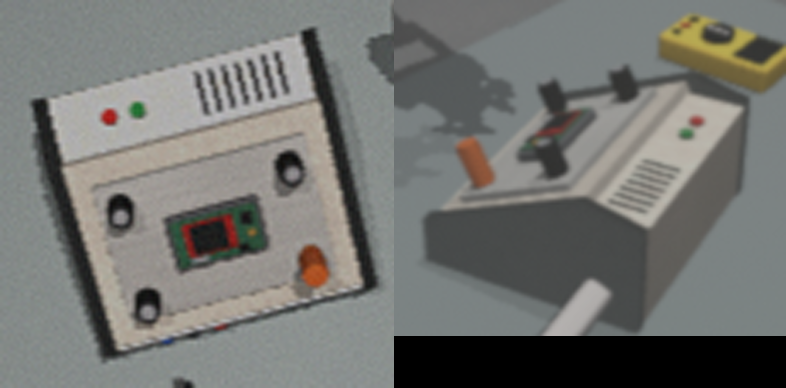

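The views show the pin and all three screws upright and seated flat on a square plate. Grip tops are within 1 px and about 1.5 mm of the expected values. Handing in.

```bash
python3 -c "
from rig import ticket
print(ticket.close_job())"
```

```text
the job is handed in; nothing more can be done
None
```

The job is handed in: the drift pin is home in the lower right hole, both rack screws are home upper right and lower left, and the third screw is still upper left. The last pictures showed all four grips seated and the plate in line; the close call returned no verdict, so I don't have the judged result.

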